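Wax the hook rail, thread its carriers and cap it

ROBOT

A 6-joint arm with a two-finger parallel gripper is mounted at the origin on the work surface. World frame = base frame: x ahead of the robot, y to its left, z up, the work surface at z = 0. Lengths are in m, angles in rad, forces in N, time in s.
With the tool pointing down it reaches from about 0.425 to 0.95 m from the base axis. Payload 3.5 kg.
Tool frame: the origin (TCP) lies between the finger pads; the fingertips stand 14 mm ahead of it and the grasp point (between the pads) lies 5 mm behind it (ctrl.tip_extent is the distance from the TCP to the fingertips, in m); x points along the fingers, z is the direction in which the jaws open and shut, and the axes are right-handed (so a half turn about x gives the same grasp; the last joint's range is limited). The gripper opens to 85 mm and grips with 20 to 120 N. Pads are 22 mm wide; open, the fingers measure 114 mm over their backs; the gripper's body (76 mm by 85 mm) begins 54 mm behind the grasp point. The pads swing forward as they close: fully open they stand 13 mm farther back than shut.
Start: joints at [-1.323, 0.286, 1.577, -0, 1.279, -0.15], TCP at [0.262, -0.622, 0.245] pointing down, gripper open.
Joint ranges: [-2.77, 2.77], [-0.9, 2.22], [0.21, 2.48], [-1.53, 4.67], [0.24, 2.81], [-2.84, 2.84]. Speed limits (rad/s): [2.79, 2.79, 3.14, 3.14, 3.14, 3.14].

INTERFACE

Orientations are given as a unit quaternion [x, y, z, w].
In Python, from plant import ctrl gives the robot as it stands.
- The arm moves only by the tool move_arm, never from a script. Its argument "commands" is one flat list of numbers, 4 for each row, row after row: the shift along the tool's x, y, z in units of 25 mm (1.0 is 25 mm), then the turn about the tool's x in units of 5 degrees (1.0 is 5 degrees). A call has 1 to 20 rows; each row shifts and turns the commanded pose from where the row before left it, along the tool's axes as they then stand; what a row does not reach is not made up. A row lasts 1/8 s, in which the tool goes at most 62.5 mm and 10.7 degrees, less where a joint would pass 70% of its speed; a pose out of reach is approached as far as the arm can. A call is refused whole if a number of a shift passes 1 or a number of a turn 1, either way. A call with a gripper value outside its range is refused whole. "jaw" is the finger opening in mm, from 0 to 85.4, set as the call begins (left out, the last holds). The fingers move at their own pace and stop on an object; "force" is the grip in N (left out, the last holds). Time passes only in rows, so rows that do not move let the fingers close. It gives the time, the measured TCP pose, the force and the opening at its end, in the units of the state.
- ctrl.get_state(): the state, without advancing time (a new reading comes with each control period).
- ctrl.read_camera(name): name is "scene" or "side" or "wrist"; returns the picture (384x512x3 uint8, red, green, blue); there is no depth.
- ctrl.get_calibration(name): a dict with "camera_matrix" (3x3 intrinsics, pixels), "camera_from_world" (4x4, takes a point from world to camera coordinates); the wrist camera has in their place "mount" (4x4, takes a point from camera to tool coordinates, whose origin is the TCP and whose axes are the tool frame's). Camera axes: x right, y down, z forward; pixel columns grow to the right and rows downward; lengths in m; the calibration is good to about 2 mm. The wrist camera is an equidistant fisheye: a pixel r from the principal point sees the ray r / f radians off the axis. A picture is of the moment at which its call begins: read the wrist's pose just before it. get_calibration takes no time and is no camera call.
- ctrl.sign_off(): hands the job in, once; it reports no verdict.
The state is a dict: "time": time; "qpos": joint angles; "dq": joint speeds; "joint_efforts": joint torques, N m; "eef_pos": TCP position; "tcp_rot": TCP orientation; "contact_force": force on the tool from outside, world axes, zero at the start; "wrist_torque": the same for the moment, N m; "opening": opening from 0.0 (shut) to 1.0 (fully open).
Only numpy, scipy, OpenCV 4.12 (cv2) and the standard library are available. Lean on these libraries where they do the work, as an engineer would, in place of code of your own. Each camera call takes 0.05 s, during which the arm holds its last target.

TASK

Put the hanging rail together: first dip the tip of the brush into the ramekin and dab it on the bare brass rail close to its free end, and put the brush back upright in its pot. Then thread the hook carriers that are there onto the rail in the order red, yellow, green, blue, white (red nearest the post; skip any colour that is missing), and push the dark end cap fully onto the end of the rail. Keep the ramekin upright and leave the jar, funnel and scoop where they stand.

Things in the scene. Friction and masses are not known exactly. Their poses are not given: they have to be found in the camera images.
- stand: the hanging-rail stand, fixed to the counter: a dark steel base plate 70 x 170 x 12 mm, a wooden post 26 x 24 mm and 135 mm tall, and from the post a bare round brass rail, 14 mm diameter, sticking out horizontally along the stand's own -y with its axis 120 mm above the counter. Origin: under the post, on the counter; z up. The rail has a brass stop collar (26 mm diameter) next to the post and a hemispherical free end; nothing stands higher than 135 mm
- rail_stop (a point): point on the rail axis at the outer face of the stop collar, 22 mm from the post's centre; threading starts beyond it
- rail_end (a point): the very tip of the rail's free end, on the rail axis, 203 mm from rail_stop
- red: red painted wooden hook carrier (may be absent), about 80 g (varies), heavy-bottomed, standing upright: a block 36 mm (its x) by 36 mm (its y) by 50 mm tall, with a 20 mm square hole right through it along its y, hole centre 30 mm above its underside. A brass hook bar runs along its x at 9 mm height, sticking out 14 mm on each x side; the sides above 16 mm height are clear to grip. The same both ways round. Origin: centre of its underside, z up
- red_hole (a point): centre of the red carrier's hole, 30 mm above its underside
- yellow: yellow painted wooden hook carrier (may be absent), about 80 g (varies), heavy-bottomed, standing upright: a block 36 mm (its x) by 36 mm (its y) by 50 mm tall, with a 20 mm square hole right through it along its y, hole centre 30 mm above its underside. A brass hook bar runs along its x at 9 mm height, sticking out 14 mm on each x side; the sides above 16 mm height are clear to grip. The same both ways round. Origin: centre of its underside, z up
- yellow_hole (a point): centre of the yellow carrier's hole, 30 mm above its underside
- green: green painted wooden hook carrier (may be absent), about 80 g (varies), heavy-bottomed, standing upright: a block 36 mm (its x) by 36 mm (its y) by 50 mm tall, with a 20 mm square hole right through it along its y, hole centre 30 mm above its underside. A brass hook bar runs along its x at 9 mm height, sticking out 14 mm on each x side; the sides above 16 mm height are clear to grip. The same both ways round. Origin: centre of its underside, z up
- green_hole (a point): centre of the green carrier's hole, 30 mm above its underside
- blue: blue painted wooden hook carrier (may be absent), about 80 g (varies), heavy-bottomed, standing upright: a block 36 mm (its x) by 36 mm (its y) by 50 mm tall, with a 20 mm square hole right through it along its y, hole centre 30 mm above its underside. A brass hook bar runs along its x at 9 mm height, sticking out 14 mm on each x side; the sides above 16 mm height are clear to grip. The same both ways round. Origin: centre of its underside, z up
- blue_hole (a point): centre of the blue carrier's hole, 30 mm above its underside
- white: white painted wooden hook carrier (may be absent), about 80 g (varies), heavy-bottomed, standing upright: a block 36 mm (its x) by 36 mm (its y) by 50 mm tall, with a 20 mm square hole right through it along its y, hole centre 30 mm above its underside. A brass hook bar runs along its x at 9 mm height, sticking out 14 mm on each x side; the sides above 16 mm height are clear to grip. The same both ways round. Origin: centre of its underside, z up
- white_hole (a point): centre of the white carrier's hole, 30 mm above its underside
- cap: dark wooden end cap, 60 g, a block 36 mm (its x) by 40.5 mm (its y, from -25 to +15.5 mm) by 37 mm tall, with a blind 18 mm square hole, 24.5 mm deep, open on its +y face, hole centre 20 mm above its underside; a brass boss marks the closed -y face. It stands upright with the mouth facing roughly world +y, the same way as it goes on the rail. Origin: in the underside, z up
- cap_mouth (a point): centre of the open mouth of the cap's hole
- cap_seat (a point): centre of the bottom of the cap's blind hole; it meets rail_end when the cap is fully on
- pot: blue ceramic brush pot, fixed, 38 x 38 mm and 50 mm tall, square, open top, walls and floor 5 mm (inside 28 x 28 mm). Origin: centre of its underside, z up
- brush: pastry brush standing upright in the pot, bristles down: stiff square bristle head 20 x 20 x 34 mm at the bottom, above it a square wooden handle 16 x 16 mm, top of the handle 130 mm above the bristle tip. Origin: centre of the flat bristle end (the tip), z up the handle, x and y square to the handle's faces. Starts square to the pot
- brush_tip (a point): the bristle tip of the brush: centre of its flat lower end, same point as the brush's origin
- ramekin: white ceramic ramekin that serves as the rail-wax dish, loose, open top, 84 mm across the rim, 45 mm tall, wall 4 mm, floor about 5 mm. Origin: centre of its underside
- jar: amber glass jar with screw lid, 68 mm diameter, 110 mm tall, a bystander. Origin: centre of underside
- funnel: steel funnel standing on its wide mouth, 84 mm diameter, 85 mm tall, a bystander. Origin: centre of underside
- scoop: yellow plastic scoop, bowl 70 x 50 x 35 mm with an 80 mm handle along its -x, a bystander. Origin: under the bowl
Mind the look-alikes: they are no part of the job. What is shaped like the brush but pink is not meant. Leave any orange look-alike of the blue alone.

How it is judged:
By the outcome, as a careful person would: the job done as asked, in the order asked, and still so for the second after the job is handed in, with the robot touching nothing.
Of red, yellow, green, blue, white only 3 to 4 are there at a start; the rules pass over those that are not, and their reading is None.
At some moment in a run one of red, yellow, green, blue, white, cap, ramekin may be knocked a few centimetres aside while the robot is not near it.
It also fails if it takes over 200 s, if anything falls off the work surface, if the arm or the gripper's body presses on something with over 40 N, if the wrist force passes 120 N, or if a joint passes its speed limit or range.

## Working session

There is one attempt and no reset: what is moved stays moved. The work goes in short steps, Python scripts to look and compute and a tool call to move; the robot and the scene stay as the last step left them, time stands still between calls to the robot, and variables do not carry over. Pictures are saved under pics/ and viewed, and the job is handed in when it is done.

Besides the shell and the picture viewer there is one more tool, called after "Request:" as a command line: name --argument value ..., lists and objects as JSON in quotes. move_arm: Moves the arm, as the interface text tells. Its arguments: {"type":"object","properties":{"commands":{"type":"array"},"jaw":{"type":"number"},"force":{"type":"number"}},"required":["commands"]}

```bash
mkdir -p pics; ls
cat > h.py <<'E'
import numpy as np, cv2
from plant import ctrl
def snap(n,f):
    im=ctrl.read_camera(n); cv2.imwrite('pics/'+f,im[:,:,::-1]); return im
E
python3 - <<'E'
from h import *
s=ctrl.get_state(); print(s)
for n in ['scene','side']:
    snap(n,n+'0.png'); print(n,ctrl.get_calibration(n))
snap('wrist','wrist0.png'); print(ctrl.get_calibration('wrist'), ctrl.tip_extent)
E
```

```text
pics
{'time': 0.0, 'qpos': array([-1.32303939e+00,  2.87193399e-01,  1.57816146e+00,  5.97840473e-06,
        1.27857809e+00, -1.50004656e-01]), 'dq': array([-0.00060756, -0.00186526, -0.00100131, -0.00087909,  0.00131554,
        0.00081186]), 'joint_efforts': array([-2.44039247e-04, -4.05981517e+01, -2.92625999e+01, -1.30443191e-04,
        5.88085939e-03,  5.96388261e-06]), 'eef_pos': array([ 0.2613388 , -0.62169166,  0.24393705]), 'tcp_rot': array([ 0.39191553,  0.58954117, -0.39080095,  0.58831797]), 'contact_force': array([-0.01155701, -0.92186436,  0.07942021]), 'wrist_torque': array([0.04108918, 0.00303993, 0.0500463 ]), 'opening': 0.9958225222889641}
scene {'camera_matrix': array([[370.08350503,   0.        , 259.1457823 ],
       [  0.        , 370.08350503, 193.92901421],
       [  0.        ,   0.        ,   1.        ]]), 'camera_from_world': array([[-0.38767165,  0.92157459, -0.02027203,  0.22196755],
       [ 0.62464296,  0.24646389, -0.74099711, -0.29809179],
       [-0.67788779, -0.29992636, -0.67120215,  1.59661633],
       [ 0.        ,  0.        ,  0.        ,  1
[... 288 characters left out ...]
61567, -0.60368568, -0.75940847,  0.24588445],
       [ 0.25428908,  0.71585262, -0.65030154,  0.77097558],
       [ 0.        ,  0.        ,  0.        ,  1.        ]])}
{'camera_matrix': array([[297.31863964,   0.        , 254.48018442],
       [  0.        , 297.31863964, 195.71680074],
       [  0.        ,   0.        ,   1.        ]]), 'mount': array([[ 5.27698519e-04, -3.26010098e-01,  9.45366139e-01,
        -1.29636039e-01],
       [ 9.44637515e-04, -9.45365687e-01, -3.26010469e-01,
         8.42088877e-02],
       [ 9.99999415e-01,  1.06506356e-03, -1.90906704e-04,
         1.56290909e-03],
       [ 0.00000000e+00,  0.00000000e+00,  0.00000000e+00,
         1.00000000e+00]])} 0.014
```

View pics/scene0.png

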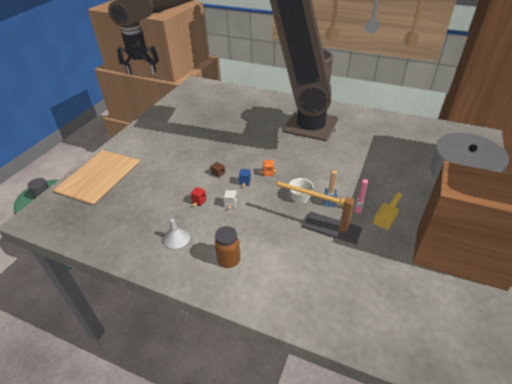

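View pics/side0.png

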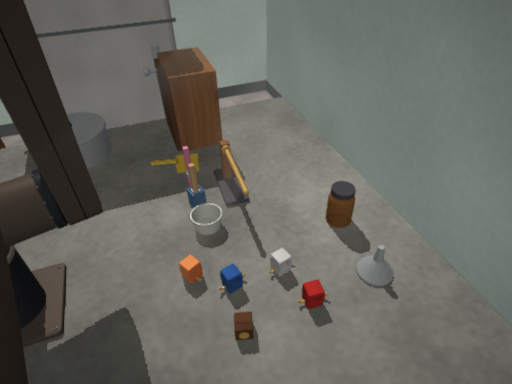

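View pics/wrist0.png

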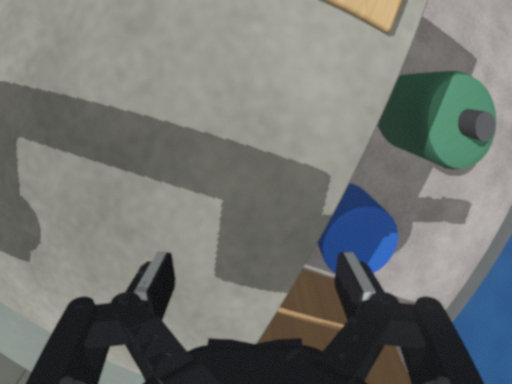

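The scene shows red (198,196), blue (245,176), white (231,199), orange decoy (268,168) and cap (217,169), with no yellow or green carrier. The brush is at (333,185), the pink decoy at (363,195), the ramekin at (301,190) and the rail end at about (279,184). I'll zoom in next.

Run:
```python
import cv2
a=cv2.imread('pics/scene0.png')[140:275,160:410]
cv2.imwrite('pics/sc_z.png',cv2.resize(a,None,fx=3.2,fy=3.2,interpolation=cv2.INTER_CUBIC))
b=cv2.imread('pics/side0.png')[130:345,145:400]
cv2.imwrite('pics/si_z.png',cv2.resize(b,None,fx=2.7,fy=2.7,interpolation=cv2.INTER_CUBIC))
```

```text
(no output)
```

View pics/sc_z.png

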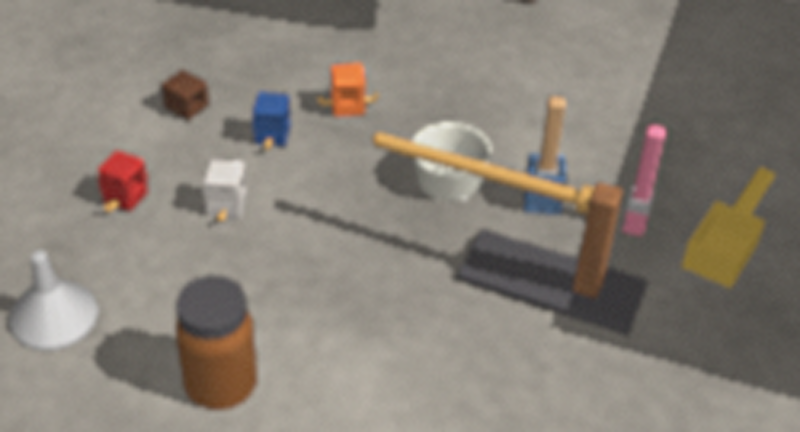

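View pics/si_z.png

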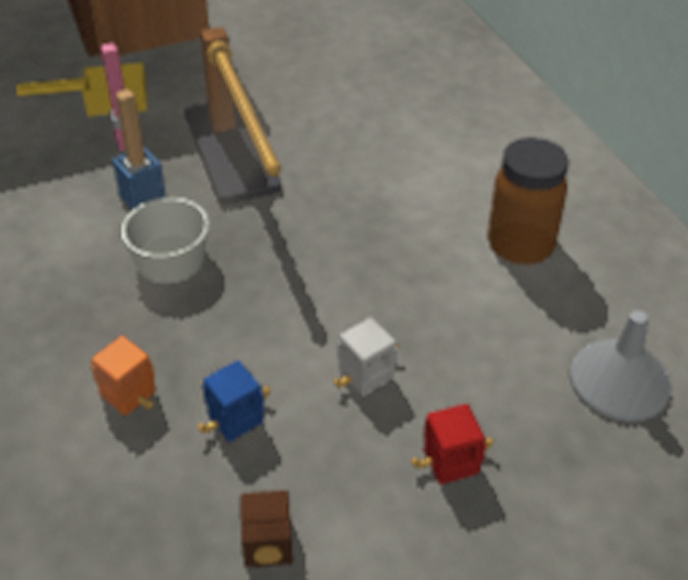

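```bash
cat >> h.py <<'E'
def ray(n,uv):
    c=ctrl.get_calibration(n);T=np.linalg.inv(c['camera_from_world']);K=c['camera_matrix']
    d=np.array([(uv[0]-K[0,2])/K[0,0],(uv[1]-K[1,2])/K[1,1],1.])
    return T[:3,3],T[:3,:3]@d
def onz(n,uv,z):
    o,d=ray(n,uv); return o+d*(z-o[2])/d[2]
def R():
    from scipy.spatial.transform import Rotation
    s=ctrl.get_state(); return Rotation.from_quat(s['tcp_rot']).as_matrix(), s['eef_pos'], s
def wray(uv,Rm,p):
    c=ctrl.get_calibration('wrist');K=c['camera_matrix'];M=c['mount']
    dx,dy=uv[0]-K[0,2],uv[1]-K[1,2];r=np.hypot(dx,dy);th=r/K[0,0]
    d=np.array([np.sin(th)*dx/max(r,1e-9),np.sin(th)*dy/max(r,1e-9),np.cos(th)])
    return p+Rm@M[:3,3],Rm@M[:3,:3]@d
def wonz(uv,z,Rm,p):
    o,d=wray(uv,Rm,p); return o+d*(z-o[2])/d[2]
def wproj(P,Rm,p):
    c=ctrl.get_calibration('wrist');K=c['camera_matrix'];M=c['mount']
    q=M[:3,:3].T@(Rm.T@(np.asarray(P)-p)-M[:3,3]);th=np.arctan2(np.hypot(q[0],q[1]),q[2]);h=np.hypot(q[0],q[1])
    return K[0,2]+K[0,0]*th*q[0]/h,K[1,2]+K[0,0]*th*q[1]/h
E
python3 - <<'E'
from h import *
np.set_printoptions(precision=4,suppress=True)
Rm,p,s=R(); print(Rm)
P=dict(railtip=(375,138,275,170,.12),collar=(585,198,217,48,.12),posttop=(605,190,215,35,.135),brushtop=(557,101,125,93,.135),pinktop=(656,132,110,48,.13),
red=(124,163,453,422,.05),blue=(272,102,233,382,.05),white=(225,170,367,340,.05),cap=(185,85,266,505,.037),ram=(452,145,165,228,.045),orange=(348,75,123,357,.05))
for k,(a,b,c,d,z) in P.items():
    print(k,onz('scene',(160+a/3.2,140+b/3.2),z)[:2],onz('side',(145+c/2.7,130+d/2.7),z)[:2])
E
```

```text
[[-0.0005  0.9219  0.3874]
 [ 0.0018  0.3874 -0.9219]
 [-1.      0.0003 -0.0019]]
railtip [0.5465 0.0514] [0.5481 0.0526]
collar [0.5551 0.2561] [0.5573 0.2665]
posttop [0.5548 0.2719] [0.557  0.2685]
brushtop [0.4474 0.2013] [0.4455 0.2005]
pinktop [0.4528 0.2979] [0.4495 0.294 ]
red [ 0.6007 -0.2025] [ 0.6008 -0.2048]
blue [ 0.4541 -0.1021] [ 0.4539 -0.1062]
white [ 0.5722 -0.101 ] [ 0.5715 -0.1057]
cap [ 0.4475 -0.2133] [ 0.4454 -0.212 ]
ram [0.4452 0.0998] [0.4484 0.096 ]
orange [ 0.3796 -0.043 ] [ 0.3766 -0.0483]
```

Blue, white and red are present. I'll turn the tool so that its y is along world +Y and z along +X.

Request:
move_arm --commands '[-1,0,0,-1,-1,0,0,-1,-0.2,0,0,-1,0,0,0,-1,0,0,0,-1,0,0,0,-1,0,0,0,-1,0,0,0,-1,0,0,0,-1,0,0,0,-1,0,0,0,-1,0,0,0,-1,0,0,0,-1,0,0,0,-0.4,0,0,0,0]' --jaw 45

```text
time: 2.02
eef_pos: [0.2615, -0.6222, 0.3]
tcp_rot: [0.002, 0.707, -0.001, 0.707]
contact_force: [0.5, 0.2, -0.1]
opening: 0.526
```

Request:
move_arm --commands '[0,1,0.7,0,0,1,0.7,0,0,1,0.7,0,0,1,0.7,0,0,1,0.7,0,0,1,0.7,0,0,1,0.7,0,0,1,0.7,0,0,1,0.7,0,0,1,0.7,0,0,1,0.7,0,0,1,0.7,0,0,1,0.34,0,0,1,0,0,0,1,0,0,0,1,0,0,0,1,0,0,0,1,0,0,0,1,0,0,0,1,0,0]'

```text
time: 4.53
eef_pos: [0.4813, -0.1218, 0.3004]
tcp_rot: [0.001, 0.707, -0.002, 0.707]
contact_force: [-0.6, -0.7, -1.2]
opening: 0.523
```

Request:
move_arm --commands '[0,1,0,0,0,1,0,0,0,1,0,0,0,1,0,0,0,1,0,0,0,1,0,0,0,1,0,0,0,1,0,0,0,1,0,0,0,1,0,0,0,0.9,0,0,0,0,0,0,0,0,0,0,0,0,0,0,0,0,0,0]'

```text
time: 6.4
eef_pos: [0.4829, 0.1488, 0.3004]
tcp_rot: [0.002, 0.707, -0.002, 0.707]
contact_force: [0.6, 0.3, 0.3]
opening: 0.53
```

Run:
```python
from h import *
np.set_printoptions(precision=4,suppress=True)
Rm,p,s=R(); print(Rm,p,s['time']); np.savez('w1.npz',R=Rm,p=p); im=snap('wrist','w1.png')
cv2.imwrite('pics/w1z.png',cv2.resize(im[:,:,::-1],(800,600),interpolation=cv2.INTER_CUBIC))
```

```text
[[ 0.0001  0.0047  1.    ]
 [-0.0001  1.     -0.0047]
 [-1.     -0.0001  0.0001]] [0.4829 0.1488 0.3004] 6.4
```

View pics/w1z.png

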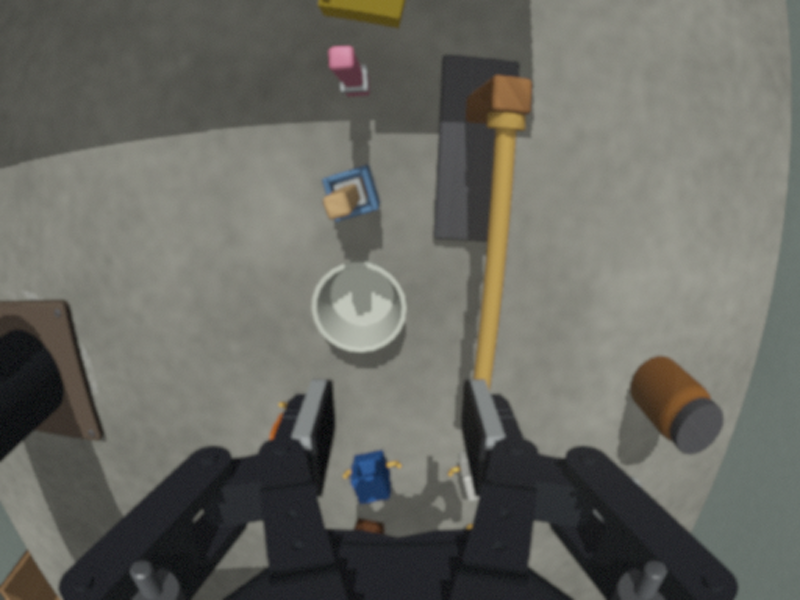

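Run:
```python
from h import *
np.set_printoptions(precision=4,suppress=True)
w=np.load('w1.npz');Rm,p=w['R'],w['p'];f=1.5625
for k,(u,v,z) in dict(brushtop=(339,203,.135),pot=(351,193,.05),ram=(359,308,.045),collar=(506,128,.12),railmid=(500,220,.12),rail3=(490,320,.12),tip=(483,383,.12),post=(511,92,.135),pl=(322,182,.05),pt=(367,168,.05),pr=(379,209,.05),blue=(371,463,.05)).items(): print(k,wonz((u/f,v/f),z,Rm,p)[:2])
im=cv2.imread('pics/w1.png')
a=cv2.resize(im[100:145,190:260],None,fx=10,fy=10,interpolation=cv2.INTER_CUBIC);cv2.imwrite('pics/w1b.png',a)
```

```text
brushtop [0.4465 0.1993]
pot [0.4457 0.1982]
ram [0.4493 0.0971]
collar [0.5559 0.2493]
railmid [0.5535 0.1864]
rail3 [0.5502 0.1137]
tip [0.5486 0.0621]
post [0.5555 0.2721]
pl [0.422  0.2079]
pt [0.4591 0.2185]
pr [0.4684 0.1846]
blue [ 0.4554 -0.0695]
```

View pics/w1b.png

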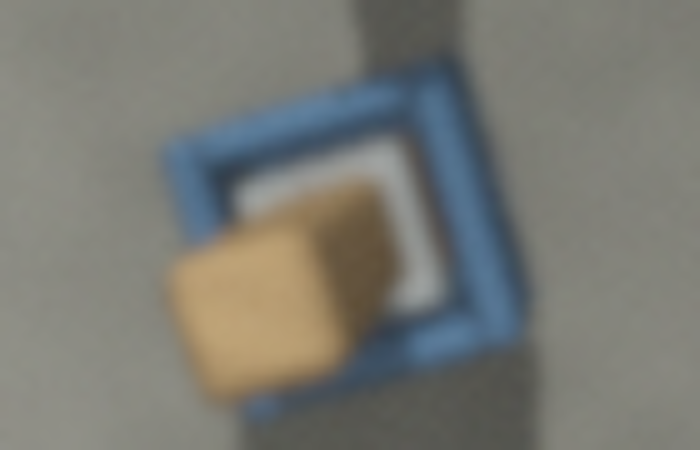

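Pot and brush are yawed about +16°, and the brush sits at about (0.4465, 0.1995). The rail runs about 2.3° off −y.

Request:
move_arm --commands '[0,1,-0.8,0,0,1.0,-0.66,0,0,0.03,0,0,0,0,0,-1,0,0,0,-1,0,0,0,-1,0,0,0,-0.2,1,0,0,0,1,0,0,0,1,0,0,0,1,0,0,0,0.6,0,0,0,0.6,0,0,0,0,0,0,0,0,0,0,0]'

```text
time: 8.32
eef_pos: [0.4471, 0.2004, 0.1711]
tcp_rot: [-0.097, 0.7, 0.097, 0.701]
contact_force: [0.5, 0.2, -0.4]
opening: 0.528
```

Run:
```python
from h import *
Rm,p,s=R(); print(Rm.round(4),p,s['time']); np.savez('w2.npz',R=Rm,p=p); im=snap('wrist','w2.png')
cv2.imwrite('pics/w2z.png',cv2.resize(im[:,:,::-1],(800,600),interpolation=cv2.INTER_CUBIC))
for z in (.135,.105): print(wproj((.4465,.1995,z),Rm,p))
```

```text
[[ 1.400e-03 -2.721e-01  9.623e-01]
 [ 3.000e-04  9.623e-01  2.721e-01]
 [-1.000e+00 -1.000e-04  1.400e-03]] [0.44707853 0.20042344 0.17112975] 8.325
(np.float64(252.37177491615697), np.float64(235.5098897290131))
(np.float64(252.62548142424114), np.float64(216.69916798752905))
```

View pics/w2z.png

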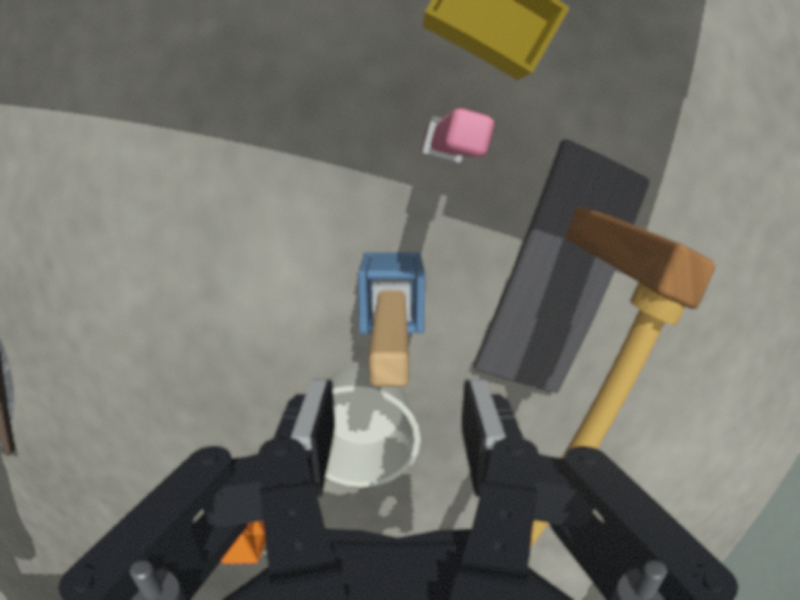

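Request:
move_arm --commands '[0,-0.1,-0.12,0,1,0,0,0,1,0,0,0,1,0,0,0,0.04,0,0,0,0,0,0,0,0,0,0,0]'

```text
time: 9.25
eef_pos: [0.4453, 0.1973, 0.0959]
tcp_rot: [-0.097, 0.699, 0.097, 0.701]
contact_force: [0.6, -0.9, 0.0]
opening: 0.529
```

Request:
move_arm --commands '[0,0,0,0,0,0,0,0,0,0,0,0,0,0,0,0,0,0,0,0,0,0,0,0,0,0,0,0,0,0,0,0]' --jaw 0 --force 50

```text
time: 10.25
eef_pos: [0.4449, 0.1972, 0.0951]
tcp_rot: [-0.097, 0.7, 0.097, 0.701]
contact_force: [-1.5, 0.1, 5.4]
opening: 0.178
```

Run:
```python
from h import *
Rm,p,s=R(); print(p,s['time'],s['contact_force'],s['opening']); im=snap('wrist','w3.png')
cv2.imwrite('pics/w3z.png',cv2.resize(im[:,:,::-1],(800,600),interpolation=cv2.INTER_CUBIC))
```

```text
[0.44485742 0.19722255 0.09511111] 10.25 [-1.54298675  0.10730549  5.35605577] 0.17751097181334796
```

View pics/w3z.png

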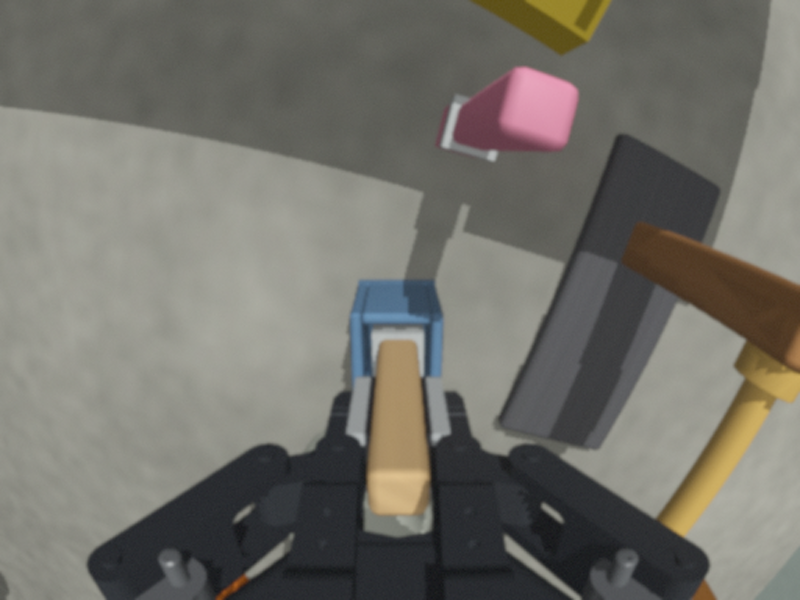

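Request:
move_arm --commands '[-0.5,0,0,0,-0.7,0,0,0,-0.7,0,0,0,-0.7,0,0,0,0,0,0,0,0,-1,-0.25,0,0,-1,-0.25,0,0,-1,-0.25,0,0,-0.87,-0.22,0,0,0,0,0,0,0,0,0,0,0,0,0]'

```text
time: 11.8
eef_pos: [0.4471, 0.0981, 0.1592]
tcp_rot: [-0.097, 0.7, 0.098, 0.7]
contact_force: [0.6, -0.2, -0.6]
opening: 0.176
```

Run:
```python
from h import *
Rm,p,s=R(); print(p,s['time'],s['contact_force'],s['opening']); im=snap('scene','s4.png')
im2=snap('side','d4.png')
a=cv2.resize(im[120:260,180:400,::-1],None,fx=2.6,fy=2.6,interpolation=cv2.INTER_CUBIC)
b=cv2.resize(im2[130:290,140:300,::-1],None,fx=3.2,fy=3.2,interpolation=cv2.INTER_CUBIC)
cv2.imwrite('pics/s4z.png',a);cv2.imwrite('pics/d4z.png',b)
```

```text
[0.44713263 0.09805173 0.15917134] 11.8 [ 0.6331386  -0.22605556 -0.60628367] 0.17588505545875618
```

View pics/s4z.png

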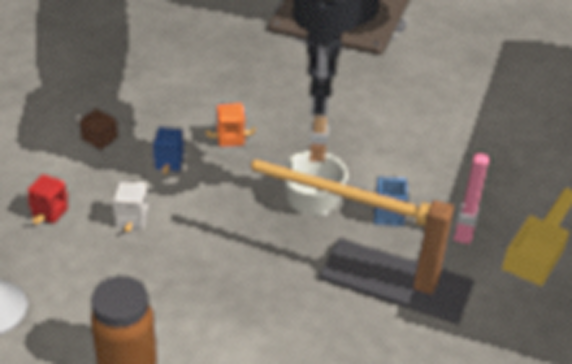

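View pics/d4z.png

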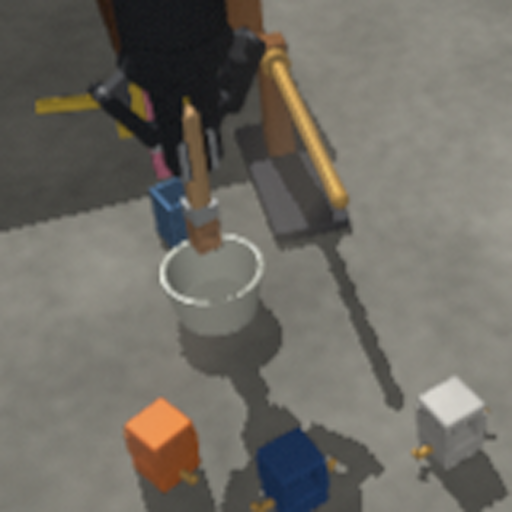

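Brush held over the ramekin, which has not moved. Dipping now.

Request:
move_arm --commands '[0.7,0,0,0,0.7,0,0,0,0.6,0,0,0,0.2,0,0,0,0.15,0,0,0,0,0,0,0,0,0,0,0,0,0,0,0,0,0,0,0]'

```text
time: 13.02
eef_pos: [0.4474, 0.0974, 0.1008]
tcp_rot: [-0.097, 0.7, 0.097, 0.701]
contact_force: [0.4, -0.6, -0.3]
opening: 0.181
```

Run:
```python
from h import *
Rm,p,s=R(); print(p,s['time'],s['contact_force'],s['opening'])
im2=snap('side','d5.png');b=cv2.resize(im2[130:290,140:300,::-1],None,fx=3.2,fy=3.2,interpolation=cv2.INTER_CUBIC)
cv2.imwrite('pics/d5z.png',b)
```

```text
[0.4474381  0.09738327 0.10083542] 13.025 [ 0.37957126 -0.56991428 -0.27995041] 0.18090957824484918
```

View pics/d5z.png

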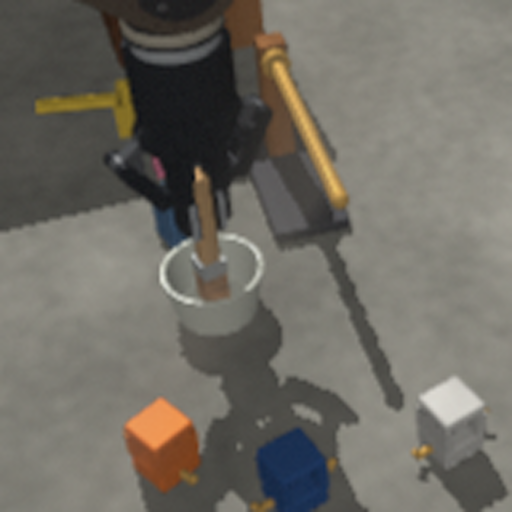

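Request:
move_arm --commands '[0.1,0,0,0,0.08,0,0,0,0,0,0,0,0,0,0,0]'

```text
time: 13.58
eef_pos: [0.4473, 0.0974, 0.096]
tcp_rot: [-0.097, 0.7, 0.097, 0.7]
contact_force: [0.1, -0.5, -0.3]
opening: 0.179
```

Request:
move_arm --commands '[-0.5,0,0,0,-0.8,0,0,0,-1,0,0,0,-1,0,0,0,-1,0,0,0,-1,0,0,0,-0.9,0,0,0,0,-0.5,0.8,0,0,-0.6,0.9,0,0,-0.6,0.9,0,0,-0.6,0.94,0,0,0,0,0,0,0,0,0,0,0,0,0]'

```text
time: 15.32
eef_pos: [0.5473, 0.0665, 0.2513]
tcp_rot: [-0.097, 0.7, 0.097, 0.7]
contact_force: [0.4, -0.8, -0.7]
opening: 0.181
```

Run:
```python
from h import *
Rm,p,s=R(); print(p,s['time'],s['contact_force'],s['opening']); np.savez('w6.npz',R=Rm,p=p)
im=snap('wrist','w6.png')
cv2.imwrite('pics/w6z.png',cv2.resize(im[:,:,::-1],(800,600),interpolation=cv2.INTER_CUBIC))
im2=snap('side','d6.png');b=cv2.resize(im2[100:260,160:320,::-1],None,fx=3.2,fy=3.2,interpolation=cv2.INTER_CUBIC)
cv2.imwrite('pics/d6z.png',b)
```

```text
[0.5473194  0.06650504 0.25130063] 15.325 [ 0.3791588  -0.84333111 -0.72864142] 0.1812196801091908
```

View pics/w6z.png

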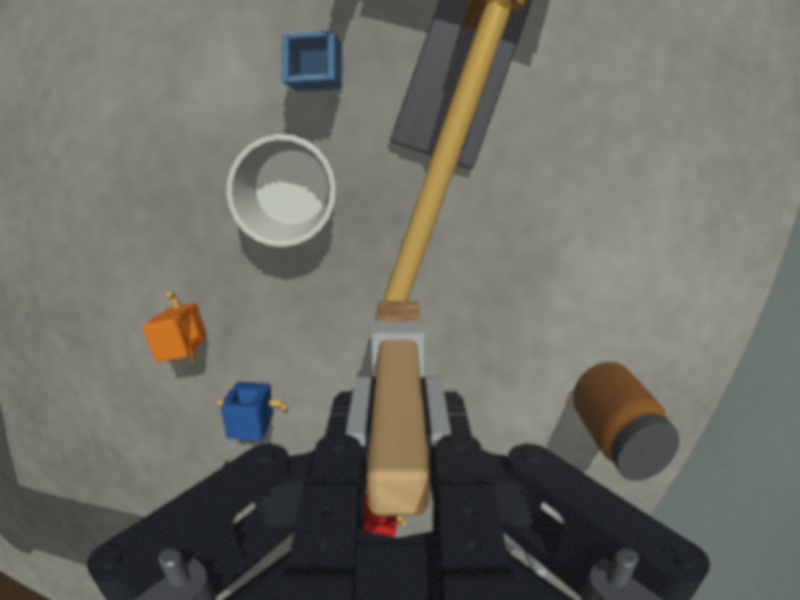

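View pics/d6z.png

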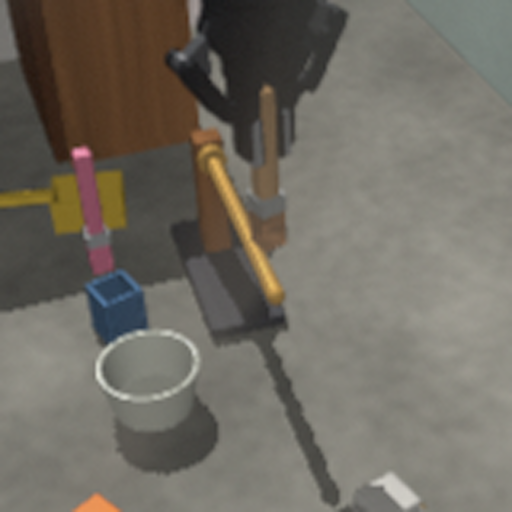

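Run:
```python
from h import *
w=np.load('w6.npz');Rm,p=w['R'],w['p']
im=cv2.imread('pics/w6.png');h=cv2.cvtColor(im,cv2.COLOR_BGR2HSV)
m=((h[...,0]>14)&(h[...,0]<28)&(h[...,1]>120)&(h[...,2]>90))
P=[]
for r in range(12,186,4):
    c=np.nonzero(m[r,230:330])[0]
    if len(c)>5: P.append(wonz((230+(c[0]+c[-1])/2,r),.12,Rm,p)[:2])
P=np.array(P);k=np.polyfit(P[:,1],P[:,0],1);print(k,np.abs(P[:,0]-np.polyval(k,P[:,1])).max(),P[0],P[-1],np.polyval(k,[.066,.27]))
# brush tip position from wrist: bottom front edge
for uv in [(377,303),(418,303),(375,320),(420,320)]: print(wonz((uv[0]/1.5625,uv[1]/1.5625),.161,Rm,p))
```

```text
[0.04357455 0.54411873] 0.0003055888107642568 [0.55447412 0.23667924] [0.54743061 0.07081353] [0.54699465 0.55588386]
[0.53550359 0.07179633 0.161     ]
[0.55521447 0.07740807 0.161     ]
[0.53688329 0.06274468 0.161     ]
[0.55880129 0.06898593 0.161     ]
```

Request:
move_arm --commands '[0.7,0,0,0,0.5,0,0,0,0.1,0,0,0,0,0,0,0,0,0,0,0]'

```text
time: 16.05
eef_pos: [0.5483, 0.0661, 0.2187]
tcp_rot: [-0.097, 0.7, 0.097, 0.701]
contact_force: [-0.4, -1.0, -1.2]
opening: 0.178
```

Request:
move_arm --commands '[0.1,0,0,0,0,0,0,0,0,0,0,0]'

```text
time: 16.42
eef_pos: [0.5485, 0.0661, 0.217]
tcp_rot: [-0.097, 0.7, 0.097, 0.701]
contact_force: [-0.1, 0.0, 4.3]
opening: 0.183
```

Request:
move_arm --commands '[0.06,0,0,0,0,0,0,0,0,0,0,0]'

```text
time: 16.8
eef_pos: [0.5487, 0.0661, 0.217]
tcp_rot: [-0.097, 0.7, 0.097, 0.701]
contact_force: [-2.0, 0.5, 9.2]
opening: 0.182
```

Run:
```python
from h import *
im2=snap('side','d7.png');b=cv2.resize(im2[100:260,160:320,::-1],None,fx=3.2,fy=3.2,interpolation=cv2.INTER_CUBIC)
cv2.imwrite('pics/d7z.png',b)
```

```text
(no output)
```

View pics/d7z.png

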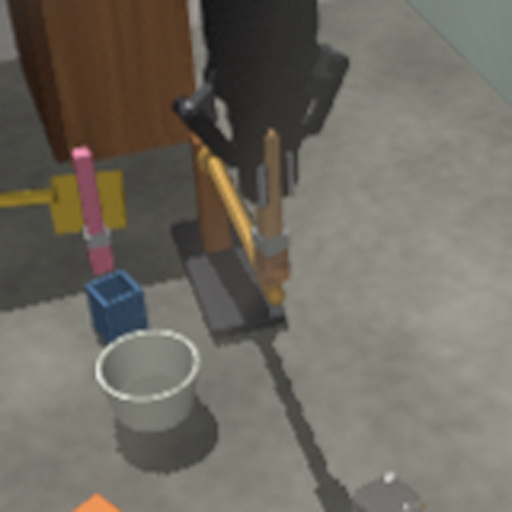

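Request:
move_arm --commands '[-0.5,0,0,0,-0.7,0,0,0,-0.8,0,0,0,0,0.7,-0.3,0,0,1,-0.4,0,0,1,-0.4,0,0,1,-0.4,0,0,1,-0.4,0,0,1,-0.4,0,0,0.47,-0.27,0,0,0,0,0,0,0,0,0,0,0,0,0]'

```text
time: 18.48
eef_pos: [0.4447, 0.1965, 0.2645]
tcp_rot: [-0.097, 0.7, 0.097, 0.7]
contact_force: [0.2, -0.1, -0.7]
opening: 0.179
```

Run:
```python
from h import *
Rm,p,s=R(); print(p,s['time'],s['contact_force'],s['opening']); np.savez('w8.npz',R=Rm,p=p)
d=np.array([.4449,.1972,.0951])-p; print(Rm.T@d/.025)
im=snap('wrist','w8.png')
cv2.imwrite('pics/w8z.png',cv2.resize(im[:,:,::-1],(800,600),interpolation=cv2.INTER_CUBIC))
```

```text
[0.44474022 0.19652958 0.26453932] 18.475 [ 0.20734105 -0.06106056 -0.66707891] 0.1790658042960946
[6.77756756 0.02527741 0.01389189]
```

View pics/w8z.png

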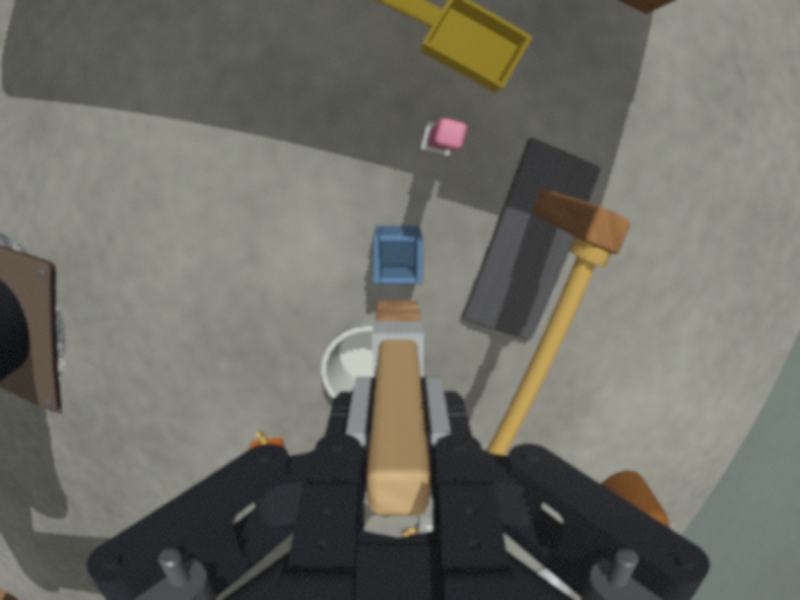

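Request:
move_arm --commands '[1,0.02,0,0,1,0,0,0,1,0,0,0,0.8,0,0,0,0,0,0,0,0.7,0,0,0,0.7,0,0,0,0.7,0,0,0,0.6,0,0,0,0.2,0,0,0,0,0,0,0,0,0,0,0]'

```text
time: 20.02
eef_pos: [0.4447, 0.1977, 0.0977]
tcp_rot: [-0.097, 0.7, 0.097, 0.701]
contact_force: [-0.5, -0.3, 0.1]
opening: 0.182
```

Request:
move_arm --commands '[0.07,0,0,0,0,0,0,0,0,0,0,0]'

```text
time: 20.4
eef_pos: [0.4443, 0.1976, 0.0955]
tcp_rot: [-0.097, 0.7, 0.097, 0.701]
contact_force: [0.6, -0.7, -0.5]
opening: 0.181
```

Request:
move_arm --commands '[0,0,0,0,0,0,0,0,0,0,0,0,0,0,0,0,0,0,0,0,0,0,0,0]' --jaw 40

```text
time: 21.15
eef_pos: [0.4442, 0.1976, 0.0953]
tcp_rot: [-0.097, 0.7, 0.097, 0.7]
contact_force: [-0.3, 0.4, 1.5]
opening: 0.467
```

Request:
move_arm --commands '[-0.4,0,0,0,-0.8,0,0,0,-1,0,0,0,-1,0,0,0,-1,0,0,0,-1,0,0,0,-1,0,0,0,0,0,0,1,0,0,0,1,0,0,0,1,0,0,0,0.7,0,0,0,0,0,0,0,0]'

```text
time: 22.78
eef_pos: [0.4442, 0.1976, 0.2507]
tcp_rot: [0.016, 0.707, -0.016, 0.707]
contact_force: [0.3, -0.5, -0.1]
opening: 0.468
```

Run:
```python
from h import *
Rm,p,s=R(); print(Rm.round(4),p,s['time'],s['contact_force'],s['opening'])
im=snap('scene','s9.png')
im2=snap('side','d9.png')
a=cv2.resize(im[120:270,160:410,::-1],None,fx=3.2,fy=3.2,interpolation=cv2.INTER_CUBIC)
b=cv2.resize(im2[130:345,145:400,::-1],None,fx=2.7,fy=2.7,interpolation=cv2.INTER_CUBIC)
cv2.imwrite('pics/s9z.png',a);cv2.imwrite('pics/d9z.png',b)
```

```text
[[ 5.000e-04  4.630e-02  9.989e-01]
 [ 1.000e-04  9.989e-01 -4.630e-02]
 [-1.000e+00  2.000e-04  5.000e-04]] [0.44418034 0.19760374 0.25073097] 22.775 [ 0.32960878 -0.52893167 -0.13172888] 0.46835190454993025
```

View pics/s9z.png

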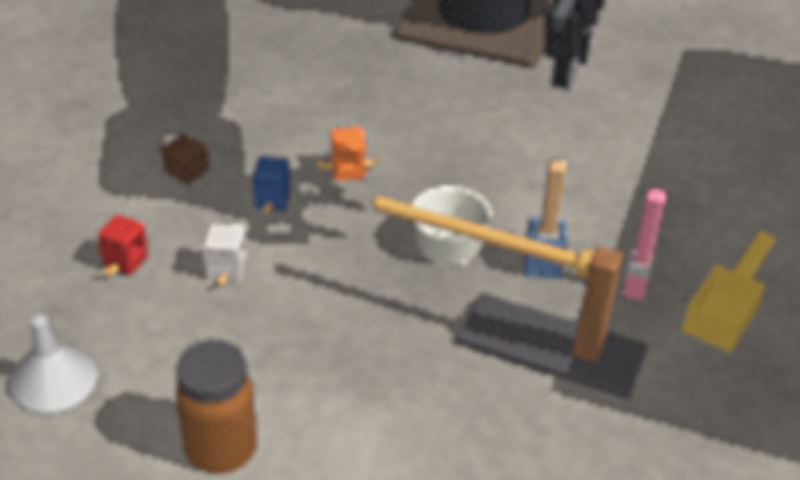

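View pics/d9z.png

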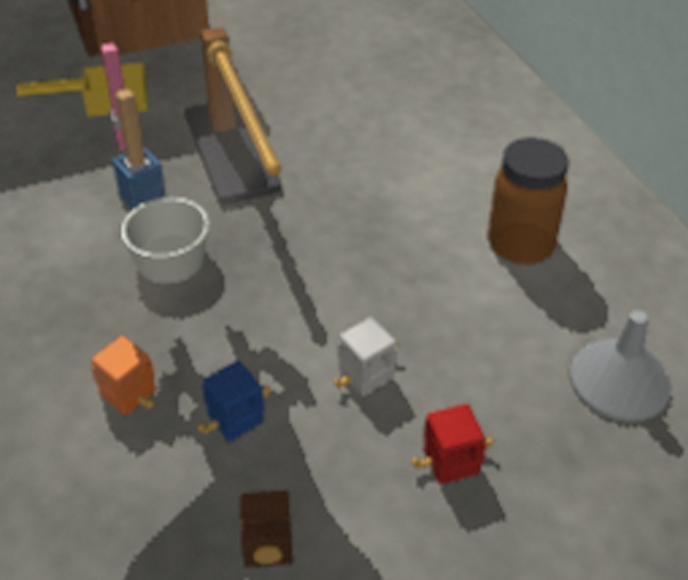

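Request:
move_arm --commands '[0,-0.5,0.2,0,0,-1,0.4,0,0,-1,0.4,0,0,-1,0.4,0,0,-1,0.4,0,0,-1,0.4,0,0,-1,0.4,0,0,-1,0.4,0,0,-1,0.4,0,0,-1,0.4,0,0,-1,0.4,0,0,-1,0.4,0,0,-1,0.4,0,0,-1,0.4,0,0,-1,0.4,0,0,-1,0.4,0,0,-1,0.4,0,0,-1,0.3,0,0,-0.5,0.18,0,0,0,0,0]' --jaw 60

```text
time: 25.38
eef_pos: [0.5998, -0.2612, 0.25]
tcp_rot: [0.017, 0.707, -0.017, 0.707]
contact_force: [0.3, -0.1, -0.4]
opening: 0.704
```

Request:
move_arm --commands '[0,0,0,0,0,0,0,0]'

```text
time: 25.62
eef_pos: [0.5997, -0.2594, 0.2505]
tcp_rot: [0.016, 0.707, -0.016, 0.707]
contact_force: [0.8, -0.5, -0.2]
opening: 0.704
```

Run:
```python
from h import *
Rm,p,s=R(); print(Rm.round(4),p,s['time'],s['contact_force'],s['opening']);np.savez('w10.npz',R=Rm,p=p)
im=snap('wrist','w10.png')
cv2.imwrite('pics/w10z.png',cv2.resize(im[:,:,::-1],(800,600),interpolation=cv2.INTER_CUBIC))
```

```text
[[ 0.000e+00  4.630e-02  9.989e-01]
 [ 1.000e-04  9.989e-01 -4.630e-02]
 [-1.000e+00  1.000e-04  0.000e+00]] [ 0.59966818 -0.25942738  0.25046336] 25.625 [ 0.79314241 -0.48957971 -0.2235755 ] 0.7038065568599093
```

View pics/w10z.png

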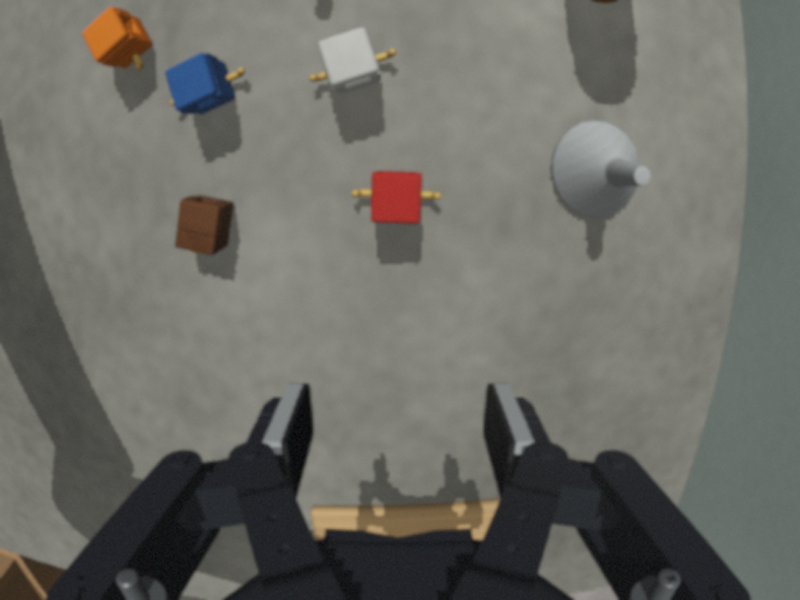

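Run:
```python
from h import *
w=np.load('w10.npz');Rm,p=w['R'],w['p'];f=1.5625
Q=dict(red=([(371,171),(422,173),(422,223),(371,222)],.05),white=([(319,41),(366,28),(379,72),(333,88)],.05),blue=([(166,72),(206,54),(222,87),(176,112)],.05))
B=dict(red=((355,193),(438,196)),white=((313,77),(394,52)),blue=((171,104),(242,70)))
for k,(c,z) in Q.items():
    P=np.array([wonz((u/f,v/f),z,Rm,p)[:2] for u,v in c]); e=P[1]-P[0]; e2=P[2]-P[3]
    b=np.array([wonz((u/f,v/f),.009,Rm,p)[:2] for u,v in B[k]]);bb=b[1]-b[0]
    print(k,P.mean(0),np.degrees(np.arctan2(e[1],e[0])),np.degrees(np.arctan2(e2[1],e2[0])),np.linalg.norm(e),'bar',b.mean(0),np.degrees(np.arctan2(bb[1],bb[0])),np.linalg.norm(bb))
P=np.array([wonz((u/f,v/f),.037,Rm,p)[:2] for u,v in [(182,196),(219,200),(213,243),(178,240)]]);print('cap',P)
```

```text
red [ 0.60187776 -0.20912777] -4.900553536230872 -3.74773299549472 0.035836539717238 bar [ 0.60167762 -0.21064992] -4.7129027028809665 0.06615790468392461
white [ 0.57361611 -0.1061989 ] 11.607775330941827 15.928393547667735 0.03402869639808288 bar [ 0.57273861 -0.10361907] 13.769794332244578 0.06633947064019888
blue [ 0.45524473 -0.10819804] 12.398406546432307 18.112461710474587 0.035052273226424104 bar [ 0.44887122 -0.10698709] 15.36054480071396 0.06886182381882575
cap [[ 0.43277452 -0.19544723]
 [ 0.46477152 -0.20213776]
 [ 0.45516552 -0.23564537]
 [ 0.42388759 -0.23052718]]
```

Request:
move_arm --commands '[0,1,-0.07,0,0,1,0,0,0,0,0,0.37,1,0,0,0,1,0,0,0,1,0,0,0,1,0,0,0,1,0,0,0,0.5,0,0,0,0,0,0,0,0,0,0,0]'

```text
time: 27.05
eef_pos: [0.6011, -0.2106, 0.1142]
tcp_rot: [0.028, 0.706, -0.029, 0.707]
contact_force: [0.4, 0.0, -0.7]
opening: 0.703
```

```bash
cat > look.py <<'E'
import sys
from h import *
t=sys.argv[1]
Rm,p,s=R(); print(Rm[:2,1:].round(4).tolist(),p.round(4),s['time'],s['contact_force'].round(1),round(s['opening'],3));np.savez(t+'.npz',R=Rm,p=p)
im=snap('wrist',t+'.png')
cv2.imwrite('pics/'+t+'z.png',cv2.resize(im[:,:,::-1],(800,600),interpolation=cv2.INTER_CUBIC))
E
python3 look.py w11
```

```text
[[0.0796, 0.9968], [0.9968, -0.0796]] [ 0.6011 -0.2106  0.1142] 27.05 [ 0.4  0.  -0.7] 0.703
```

View pics/w11z.png

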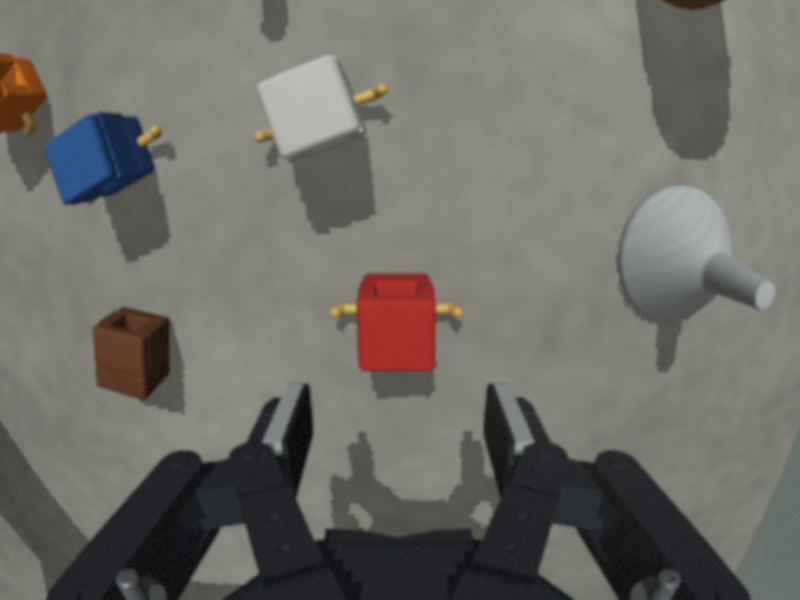

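Run:
```python
from h import *
w=np.load('w11.npz');Rm,p=w['R'],w['p'];f=1.5625
P=np.array([wonz((u/f,v/f),.05,Rm,p) for u,v in [(358,290),(435,289),(435,370),(359,370)]]);print(P)
d=P.mean(0)-p; print(Rm.T@d/.025)
```

```text
[[ 0.58668811 -0.18615156  0.05      ]
 [ 0.62026783 -0.18835511  0.05      ]
 [ 0.61829961 -0.22782666  0.05      ]
 [ 0.58288848 -0.22501929  0.05      ]]
[2.56669769 0.15649161 0.02015469]
```

Request:
move_arm --commands '[0.8,0.1,-0.04,0,0.8,0,0,0,0.8,0,0,0,0.6,0,0,0,0.25,0,0,0,0,0,0,0,0,0,0,0]'

```text
time: 27.98
eef_pos: [0.6002, -0.208, 0.0324]
tcp_rot: [0.028, 0.706, -0.028, 0.707]
contact_force: [-0.8, -0.1, -0.8]
opening: 0.698
```

Request:
move_arm --commands '[0,0,0,0,0,0,0,0,0,0,0,0,0,0,0,0,0,0,0,0,0,0,0,0]' --jaw 0 --force 40

```text
time: 28.72
eef_pos: [0.6002, -0.208, 0.0326]
tcp_rot: [0.028, 0.706, -0.028, 0.707]
contact_force: [-0.3, 0.7, 5.0]
opening: 0.417
```

```bash
python3 look.py w12
```

```text
[[0.0794, 0.9968], [0.9968, -0.0794]] [ 0.6002 -0.208   0.0326] 28.725 [-0.3  0.7  5. ] 0.417
```

View pics/w12z.png

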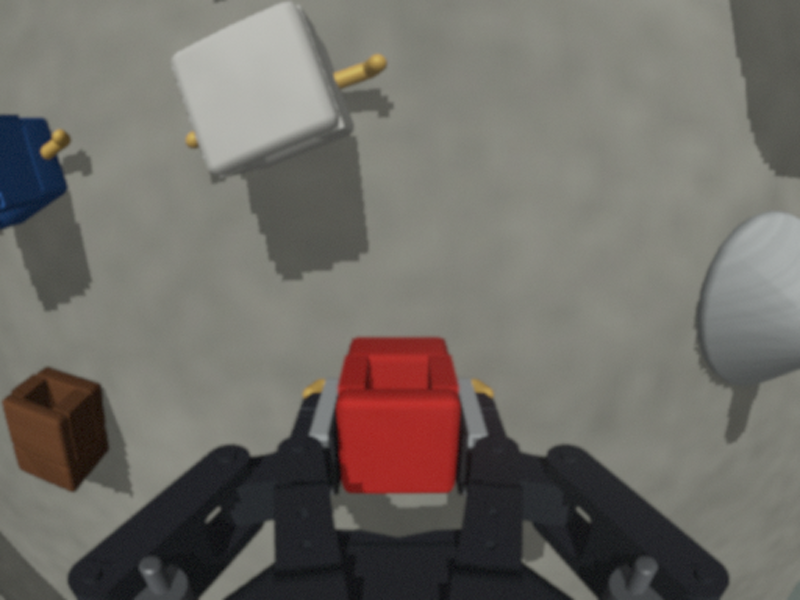

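Request:
move_arm --commands '[-0.6,0,0,0,-1,0,0,0,-1,0,0,0,-1,0,0,-0.41,0,0,0,0,0,0.7,-0.2,0,0,1,-0.35,0,0,1,-0.35,0,0,1,-0.35,0,0,1,-0.35,0,0,1,-0.35,0,0,1,-0.35,0,0,0.7,-0.25,0,0,0.41,-0.12,0,0,0,0,0,0,0,0,0,0,0,0,0]'

```text
time: 30.9
eef_pos: [0.5416, -0.0104, 0.1216]
tcp_rot: [0.016, 0.707, -0.016, 0.707]
contact_force: [0.0, -0.4, -1.2]
opening: 0.415
```

```bash
python3 look.py w13
python3 - <<'E'
from h import *
im2=snap('side','d13.png');b=cv2.resize(im2[130:290,180:340,::-1],None,fx=3.6,fy=3.6,interpolation=cv2.INTER_CUBIC)
cv2.imwrite('pics/d13z.png',b)
E
```

```text
[[0.0448, 0.999], [0.999, -0.0448]] [ 0.5416 -0.0104  0.1216] 30.9 [ 0.  -0.4 -1.2] 0.415
```

View pics/w13z.png

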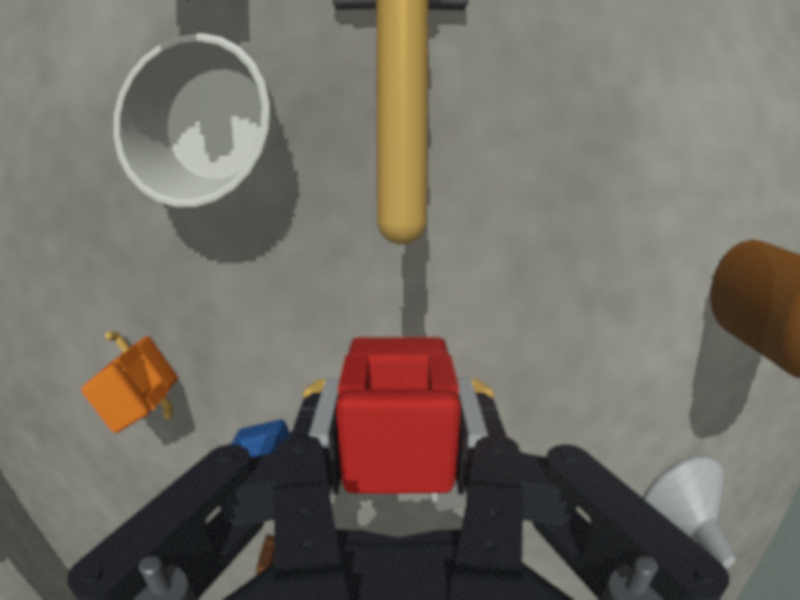

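View pics/d13z.png

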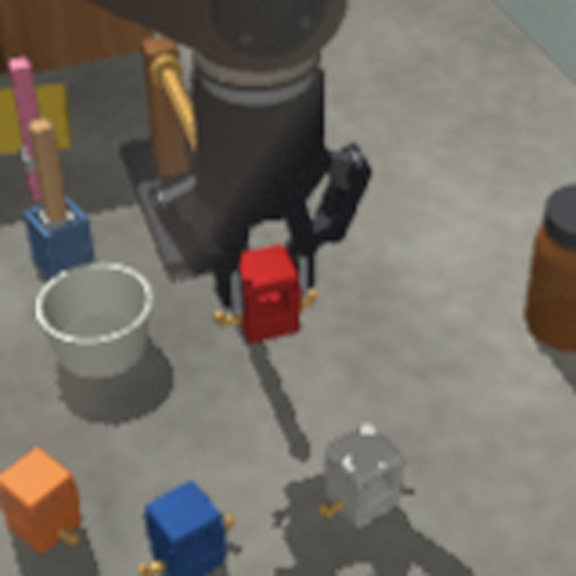

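Run:
```python
from h import *
w=np.load('w13.npz');Rm,p=w['R'],w['p'];f=1.5625
for uv in [(402,243),(402,220),(402,20)]: 
  q=wonz((uv[0]/f,uv[1]/f),.12,Rm,p);print(q,Rm.T@(q-p))
print(np.array(wproj(p+Rm@[.0026,.018,0],Rm,p))*f)
```

```text
[0.54630342 0.04600375 0.12      ] [0.00160714 0.0565587  0.00212254]
[0.5465829 0.0526914 0.12     ] [0.00160616 0.06325215 0.0021022 ]
[0.54907717 0.11031182 0.12      ] [0.00159776 0.12092647 0.00201318]
[394.77122708 363.09996779]
```

Request:
move_arm --commands '[-0.04,0.5,0.03,0,0,0.5,0,0,0,0.4,0,0,0,0.4,0,0,0,0.4,0,0,0,0.4,0,0,0,0.4,0,0,0,0,0,0,0,0,0,0]'

```text
time: 32.12
eef_pos: [0.5454, 0.0651, 0.1225]
tcp_rot: [0.015, 0.707, -0.015, 0.707]
contact_force: [-0.6, -1.1, -1.8]
opening: 0.413
```

```bash
python3 look.py w14
```

```text
[[0.0436, 0.999], [0.999, -0.0436]] [0.5454 0.0651 0.1225] 32.125 [-0.6 -1.1 -1.8] 0.413
```

View pics/w14z.png

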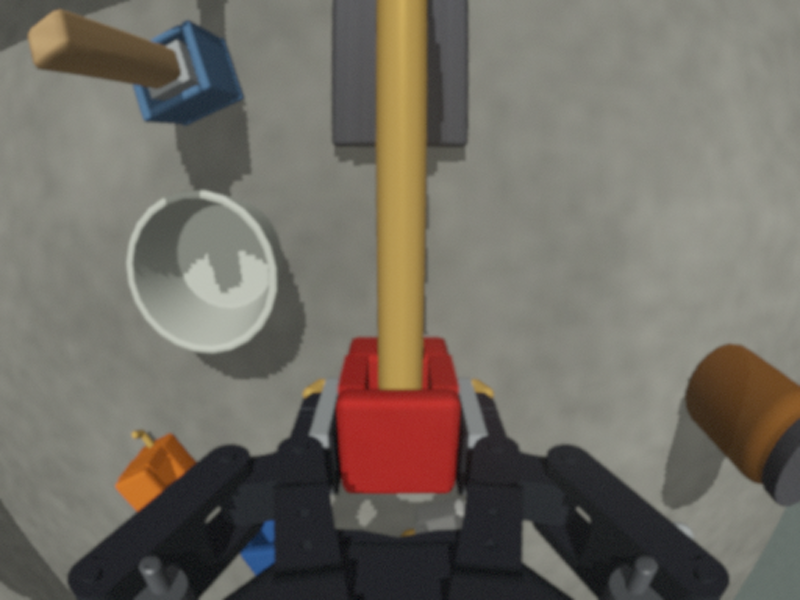

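Request:
move_arm --commands '[0,0.7,0,0,0,1,0,0,0,1,0,0,0,1,0,0,0,1,0,0,0,0.8,0,0,0,0.4,0,0,0,0.2,0,0,0,0.1,0,0,0,0,0,0,0,0,0,0]'

```text
time: 33.55
eef_pos: [0.5522, 0.2196, 0.1226]
tcp_rot: [0.016, 0.707, -0.016, 0.707]
contact_force: [-0.3, -0.1, -0.3]
opening: 0.417
```

```bash
python3 look.py w15
```

```text
[[0.0444, 0.999], [0.999, -0.0444]] [0.5522 0.2196 0.1226] 33.55 [-0.3 -0.1 -0.3] 0.417
```

View pics/w15z.png

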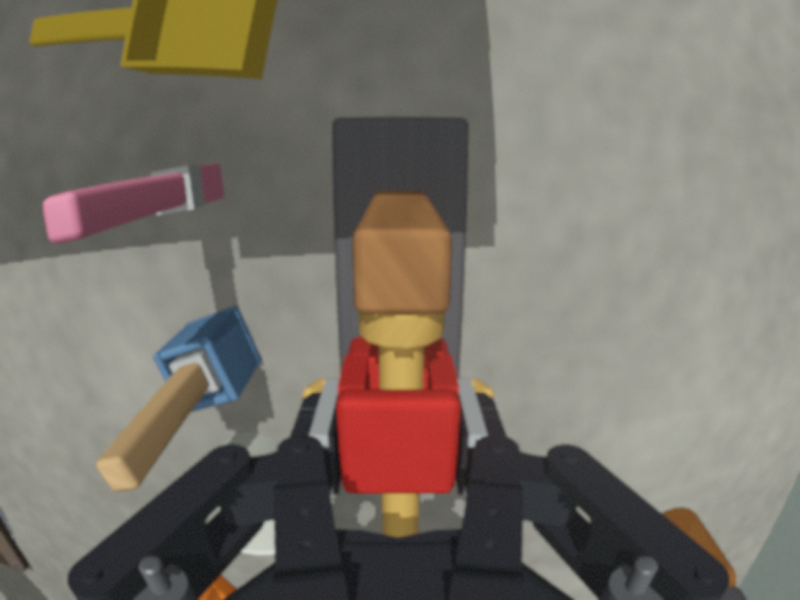

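Request:
move_arm --commands '[0,0.2,0,0,0,0.15,0,0,0.1,0,0,0,0,0,0,0,0,0,0,0]'

```text
time: 34.22
eef_pos: [0.5525, 0.2288, 0.12]
tcp_rot: [0.015, 0.707, -0.015, 0.707]
contact_force: [-0.5, 0.4, -0.5]
opening: 0.415
```

Request:
move_arm --commands '[0,0,0,0,0,0,0,0,0,0,0,0,0,0,0,0,0,0,0,0,-0.6,0,0,0,-1,0,0,0,-1,0,0,0,0,0,0,0,0,0,0,0]' --jaw 60

```text
time: 35.48
eef_pos: [0.5522, 0.2287, 0.1847]
tcp_rot: [0.015, 0.707, -0.016, 0.707]
contact_force: [-0.2, -0.0, 1.2]
opening: 0.702
```

```bash
python3 look.py w16
```

```text
[[0.0438, 0.999], [0.999, -0.0438]] [0.5522 0.2287 0.1847] 35.475 [-0.2 -0.   1.2] 0.702
```

View pics/w16z.png

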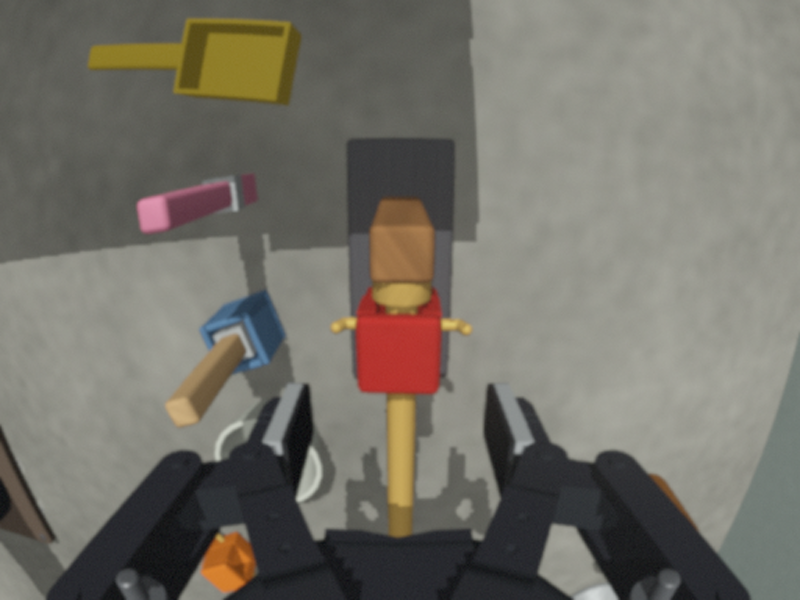

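Request:
move_arm --commands '[-0.8,-0.5,0,0,0,-1,-0.2,0,0,-1,-0.2,0,0,-1,-0.2,0,0,-1,-0.2,0,0,-1,-0.2,0,0,-1,-0.2,0,0,-1,-0.2,0,0,-1,-0.2,0,0,-1,-0.2,0,0,-1,-0.2,0,0,-1,-0.2,0,0,-1,-0.2,0,0,-1,-0.2,0,0,-1,-0.2,0,0,-1,-0.2,0,0,-0.4,-0.19,0,0,0,0,0,0,0,0,0,0,0,0,0]'

```text
time: 38.02
eef_pos: [0.4556, -0.1641, 0.2051]
tcp_rot: [0.015, 0.707, -0.015, 0.707]
contact_force: [-1.4, 0.7, 0.1]
opening: 0.701
```

```bash
python3 look.py w17
```

```text
[[0.0426, 0.9991], [0.9991, -0.0426]] [ 0.4556 -0.1641  0.2051] 38.025 [-1.4  0.7  0.1] 0.701
```

View pics/w17z.png

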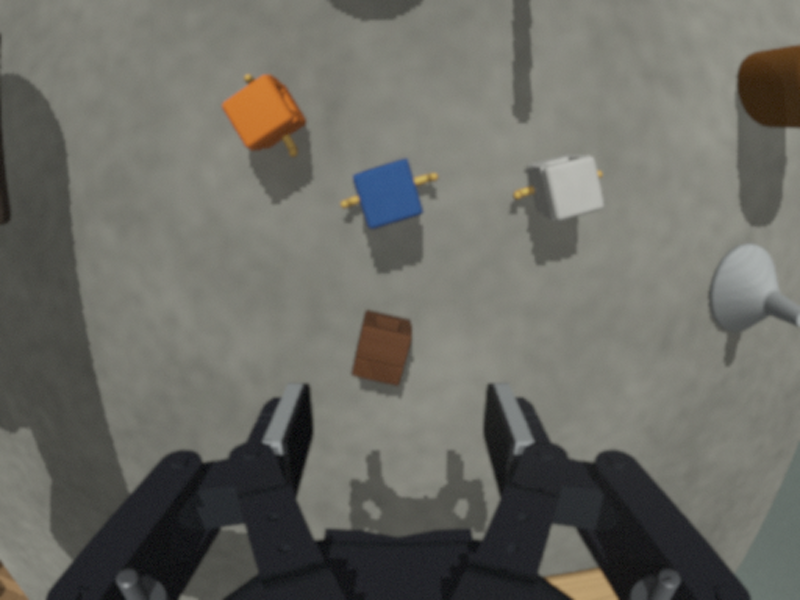

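Run:
```python
from h import *
w=np.load('w17.npz');Rm,p=w['R'],w['p'];f=1.5625
Q=dict(blue=[(354,176),(407,159),(422,212),(371,228)],white=[(541,164),(593,156),(604,209),(559,219)])
B=dict(blue=((341,204),(437,176)),white=((515,195),(602,173)))
for k,c in Q.items():
    P=np.array([wonz((u/f,v/f),.05,Rm,p) for u,v in c]); e=P[1]-P[0]; e2=P[2]-P[3]
    b=np.array([wonz((u/f,v/f),.009,Rm,p)[:2] for u,v in B[k]]);bb=b[1]-b[0]
    print(k,P.mean(0),np.degrees(np.arctan2(e[1],e[0])),np.degrees(np.arctan2(e2[1],e2[0])),'bar',b.mean(0),np.degrees(np.arctan2(bb[1],bb[0])))
    print(Rm.T@(P.mean(0)-p)/.025)
```

```text
blue [ 0.45318306 -0.1070283   0.05      ] 15.232540773996632 15.287609654127431 bar [ 0.4524578  -0.10777357] 13.904431761279094
[ 6.20376947  2.27709202 -0.19522623]
white [ 0.57204723 -0.10412475  0.05      ] 9.986039074269046 12.137410911949589 bar [ 0.57606271 -0.10491854] 14.344822759718308
[6.20370887 2.59587996 4.55006303]
```

Request:
move_arm --commands '[0,1,-0.15,0,0,1,-0.12,0,0,0.28,0,0,0,0,0,-1,0,0,0,-1,0,0,0,-1,0,0,0,-0.43,1,0,0,0,1,0,0,0,1,0,0,0,0.6,0,0,0,0,0,0,0,0,0,0,0]'

```text
time: 39.7
eef_pos: [0.452, -0.108, 0.116]
tcp_rot: [-0.09, 0.701, 0.09, 0.702]
contact_force: [0.9, -0.7, -0.3]
opening: 0.705
```

```bash
python3 look.py w18
```

```text
[[-0.2528, 0.9675], [0.9675, 0.2528]] [ 0.452 -0.108  0.116] 39.7 [ 0.9 -0.7 -0.3] 0.705
```

View pics/w18z.png

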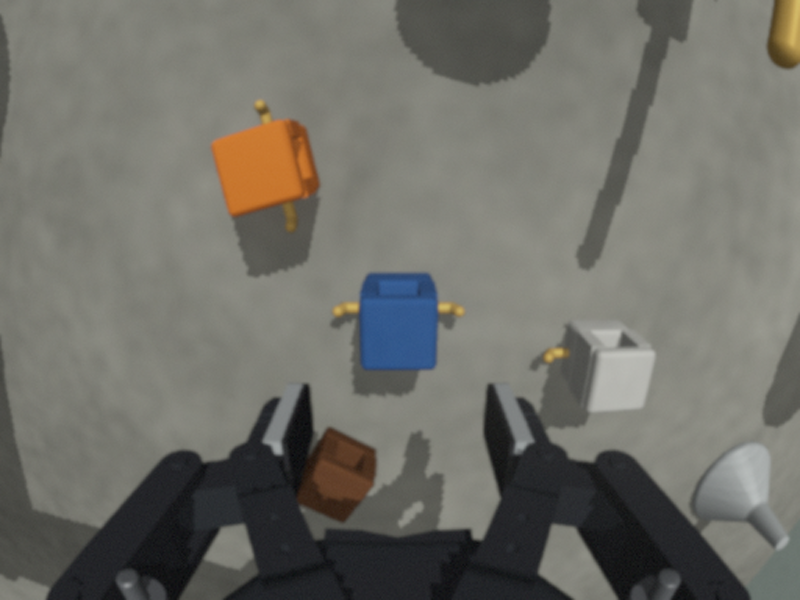

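Request:
move_arm --commands '[0.8,0.1,-0.01,0,0.8,0,0,0,0.8,0,0,0,0.6,0,0,0,0.32,0,0,0,0,0,0,0,0,0,0,0]'

```text
time: 40.62
eef_pos: [0.451, -0.1055, 0.0327]
tcp_rot: [-0.09, 0.701, 0.09, 0.702]
contact_force: [-1.0, -0.0, 0.4]
opening: 0.7
```

Request:
move_arm --commands '[0,0,0,0,0,0,0,0,0,0,0,0,0,0,0,0,0,0,0,0,0,0,0,0]' --jaw 0

```text
time: 41.38
eef_pos: [0.451, -0.1055, 0.0328]
tcp_rot: [-0.09, 0.701, 0.09, 0.702]
contact_force: [1.1, 0.2, 6.1]
opening: 0.413
```

Request:
move_arm --commands '[-0.6,0,0,0,-1,0,0,0,-1,0,0,0,-1,0,0,1,0,0,0,1,0,0,0,1,0,0,0,0.43,0,0.8,0.7,0,0,1,0.9,0,0,1,0.9,0,0,0.8,0.7,0,0,0.36,0.27,0,0,0,0,0,0,0,0,0,0,0,0,0]'

```text
time: 43.25
eef_pos: [0.5408, -0.0107, 0.122]
tcp_rot: [0.016, 0.707, -0.016, 0.707]
contact_force: [0.5, 0.1, 0.5]
opening: 0.418
```

```bash
python3 look.py w19
```

```text
[[0.0448, 0.999], [0.999, -0.0448]] [ 0.5408 -0.0107  0.122 ] 43.25 [0.5 0.1 0.5] 0.418
```

View pics/w19z.png

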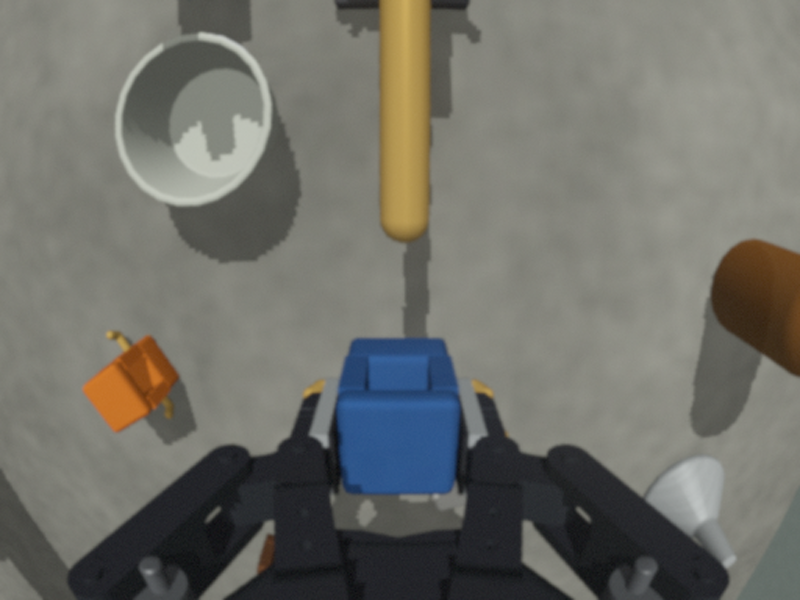

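Request:
move_arm --commands '[-0.02,0.5,0.06,0,0,0.5,0,0,0,0.4,0,0,0,0.4,0,0,0,0.4,0,0,0,0.4,0,0,0,0.4,0,0,0,0,0,0,0,0,0,0]'

```text
time: 44.42
eef_pos: [0.5462, 0.0646, 0.1226]
tcp_rot: [0.015, 0.707, -0.016, 0.707]
contact_force: [0.4, 0.1, -1.2]
opening: 0.415
```

```bash
python3 look.py w20
```

```text
[[0.0437, 0.999], [0.999, -0.0437]] [0.5462 0.0646 0.1226] 44.425 [ 0.4  0.1 -1.2] 0.415
```

View pics/w20z.png

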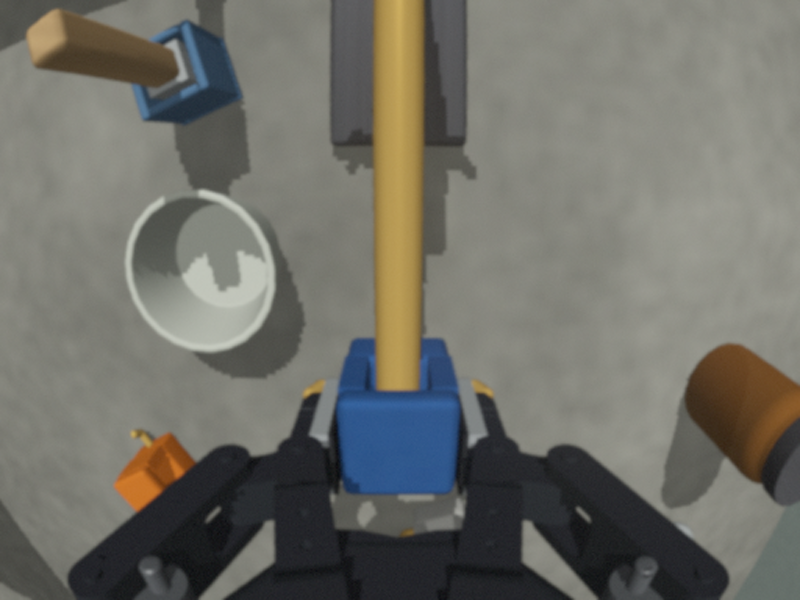

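Centred. Slide in to y≈0.187, just short of red.

Request:
move_arm --commands '[0,0.7,0,0,0,1,0,0,0,1,0,0,0,1,0,0,0,0.7,0,0,0,0.4,0,0,0,0.1,0,0,0.1,0,0,0,0,0,0,0,0,0,0,0]'

```text
time: 45.72
eef_pos: [0.5515, 0.1866, 0.1199]
tcp_rot: [0.016, 0.707, -0.016, 0.707]
contact_force: [0.1, -0.2, -1.2]
opening: 0.414
```

Request:
move_arm --commands '[0,0,0,0,0,0,0,0,0,0,0,0,0,0,0,0,0,0,0,0,-0.6,0,0,0,-1,0,0,0,-1,0,0,0,0,0,0,0,0,0,0,0]' --jaw 60

```text
time: 46.98
eef_pos: [0.5512, 0.1871, 0.1847]
tcp_rot: [0.015, 0.707, -0.016, 0.707]
contact_force: [-0.2, -0.2, -0.8]
opening: 0.701
```

```bash
python3 look.py w21
```

```text
[[0.0437, 0.999], [0.999, -0.0437]] [0.5512 0.1871 0.1847] 46.975 [-0.2 -0.2 -0.8] 0.701
```

View pics/w21z.png

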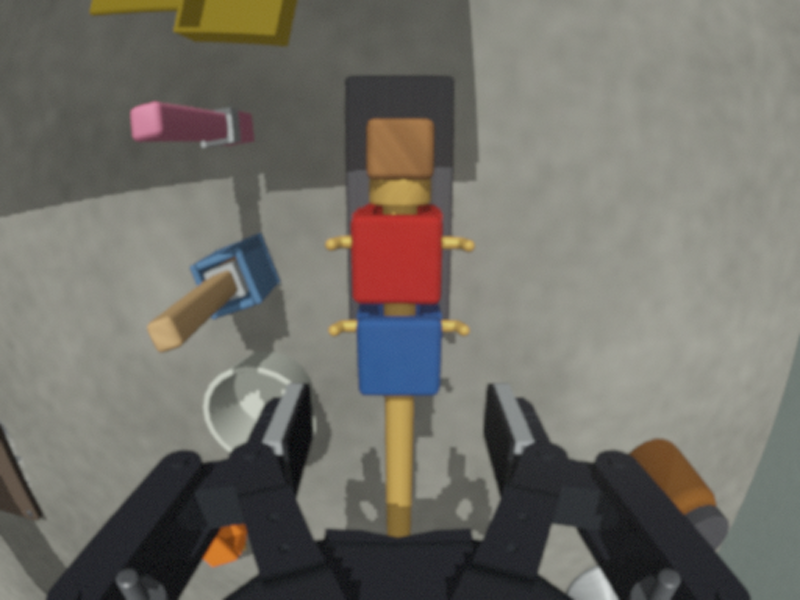

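Request:
move_arm --commands '[-0.8,-0.5,0,0,0,-1,0.1,0,0,-1,0.1,0,0,-1,0.1,0,0,-1,0.1,0,0,-1,0.1,0,0,-1,0.1,0,0,-1,0.1,0,0,-1,0.1,0,0,-1,0.1,0,0,-1,0.1,0,0,-1,0.1,0,0,-1,0.1,0,0,-1,0.15,0,0,-0.53,0.1,0,0,0,0,0,0,0,0,0,0,0,0,0]'

```text
time: 49.28
eef_pos: [0.5723, -0.1641, 0.2051]
tcp_rot: [0.015, 0.707, -0.015, 0.707]
contact_force: [-0.6, -0.5, -0.2]
opening: 0.698
```

```bash
python3 look.py w22
```

```text
[[0.0428, 0.9991], [0.9991, -0.0428]] [ 0.5723 -0.1641  0.2051] 49.275 [-0.6 -0.5 -0.2] 0.698
```

View pics/w22z.png

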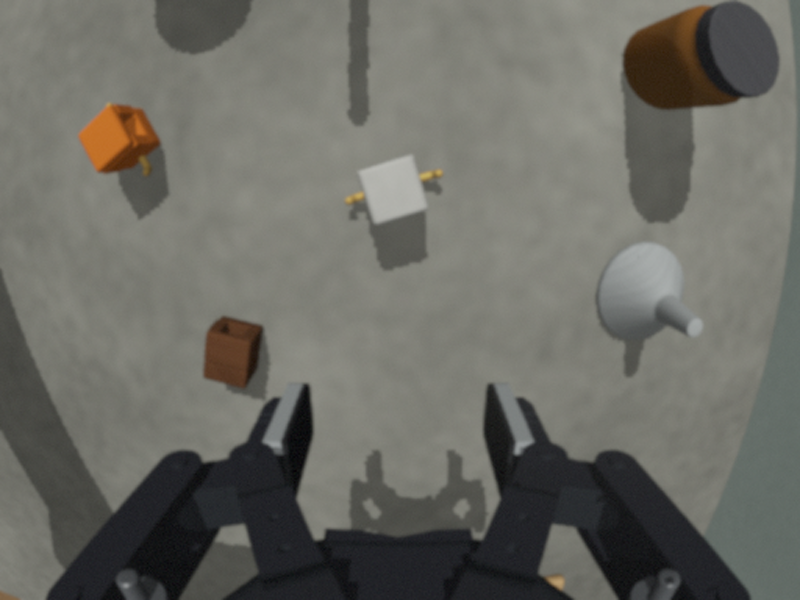

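Run:
```python
from h import *
w=np.load('w22.npz');Rm,p=w['R'],w['p'];f=1.5625
P=np.array([wonz((u/f,v/f),.05,Rm,p) for u,v in [(358,171),(412,154),(428,209),(376,224)]]); e=P[1]-P[0]; e2=P[2]-P[3]
print(P.mean(0),np.degrees(np.arctan2(e[1],e[0])),np.degrees(np.arctan2(e2[1],e2[0])),Rm.T@(P.mean(0)-p)/.025)
```

```text
[ 0.57300077 -0.10443569  0.05      ] 15.028763402155626 14.016890271122064 [ 6.20296908  2.38246902 -0.07253177]
```

Request:
move_arm --commands '[0,1,-0.08,0,0,1,-0.07,0,0,0.4,0,0,0,0,0,-1,0,0,0,-1,0,0,0,-1,0,0,0,-0.38,1,0,0,0,1,0,0,0,1,0,0,0,0.6,0,0,0,0,0,0,0,0,0,0,0]'

```text
time: 50.95
eef_pos: [0.572, -0.1051, 0.1162]
tcp_rot: [-0.089, 0.701, 0.088, 0.702]
contact_force: [0.3, 0.5, 0.9]
opening: 0.701
```

```bash
python3 look.py w23
```

```text
[[-0.2485, 0.9686], [0.9686, 0.2485]] [ 0.572  -0.1051  0.1162] 50.95 [0.3 0.5 0.9] 0.701
```

View pics/w23z.png

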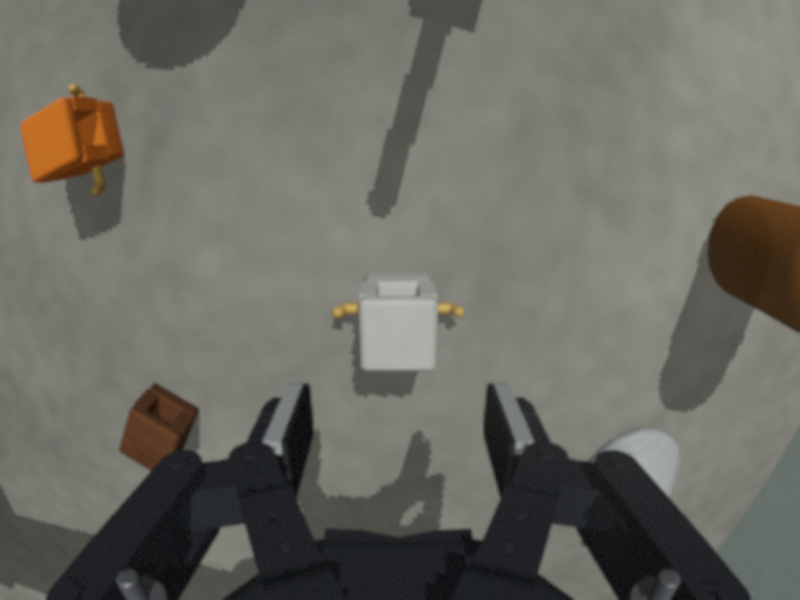

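Request:
move_arm --commands '[0.8,0.1,-0.01,0,0.8,0,0,0,0.8,0,0,0,0.6,0,0,0,0.33,0,0,0,0,0,0,0,0,0,0,0]'

```text
time: 51.88
eef_pos: [0.571, -0.1027, 0.0325]
tcp_rot: [-0.089, 0.701, 0.088, 0.702]
contact_force: [-0.2, -0.6, 0.9]
opening: 0.698
```

Request:
move_arm --commands '[0,0,0,0,0,0,0,0,0,0,0,0,0,0,0,0,0,0,0,0,0,0,0,0]' --jaw 0

```text
time: 52.62
eef_pos: [0.5711, -0.1027, 0.0328]
tcp_rot: [-0.089, 0.701, 0.088, 0.702]
contact_force: [-0.4, -0.5, 5.6]
opening: 0.418
```

Request:
move_arm --commands '[-0.6,0,0,0,-1,0,0,0,-1,0,0,0,-1,0,0,1,0,0,0,1,0,0,0,1,0,0,0,0.38,0,0.7,-0.3,0,0,1,-0.4,0,0,1,-0.4,0,0,0.6,-0.2,0,0,0.34,0,0,0,0,0,0,0,0,0,0,0,0,0,0]'

```text
time: 54.5
eef_pos: [0.5421, -0.0107, 0.1218]
tcp_rot: [0.016, 0.707, -0.016, 0.707]
contact_force: [-0.5, 0.3, -1.1]
opening: 0.414
```

```bash
python3 look.py w24
```

```text
[[0.0446, 0.999], [0.999, -0.0446]] [ 0.5421 -0.0107  0.1218] 54.5 [-0.5  0.3 -1.1] 0.414
```

View pics/w24z.png

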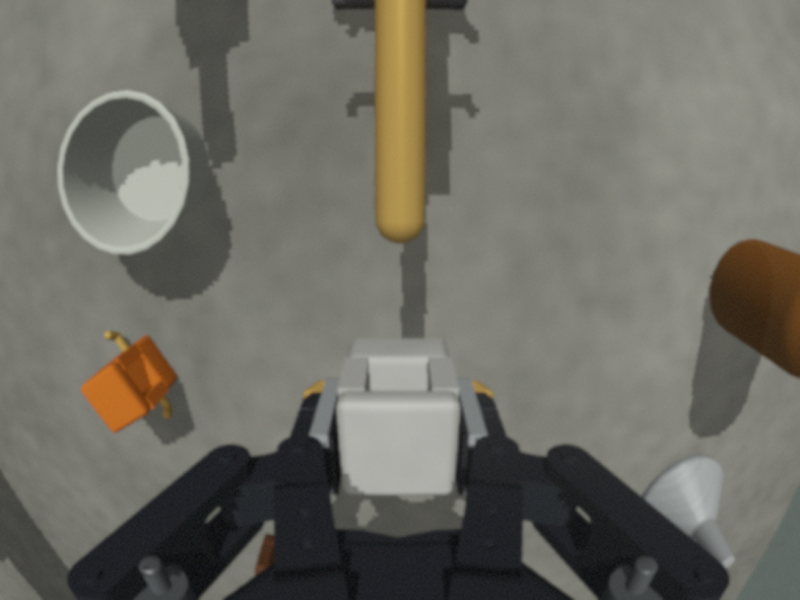

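The ramekin was knocked aside by the disturbance. It is still upright and no longer needed. White is aligned with the rail.

Request:
move_arm --commands '[-0.02,0.5,0.01,0,0,0.5,0,0,0,0.4,0,0,0,0.4,0,0,0,0.4,0,0,0,0.4,0,0,0,0.4,0,0,0,0,0,0,0,0,0,0]'

```text
time: 55.68
eef_pos: [0.5455, 0.0648, 0.1223]
tcp_rot: [0.015, 0.707, -0.015, 0.707]
contact_force: [0.7, -0.2, -0.5]
opening: 0.42
```

```bash
python3 look.py w25
```

```text
[[0.0436, 0.999], [0.999, -0.0436]] [0.5455 0.0648 0.1223] 55.675 [ 0.7 -0.2 -0.5] 0.42
```

View pics/w25z.png

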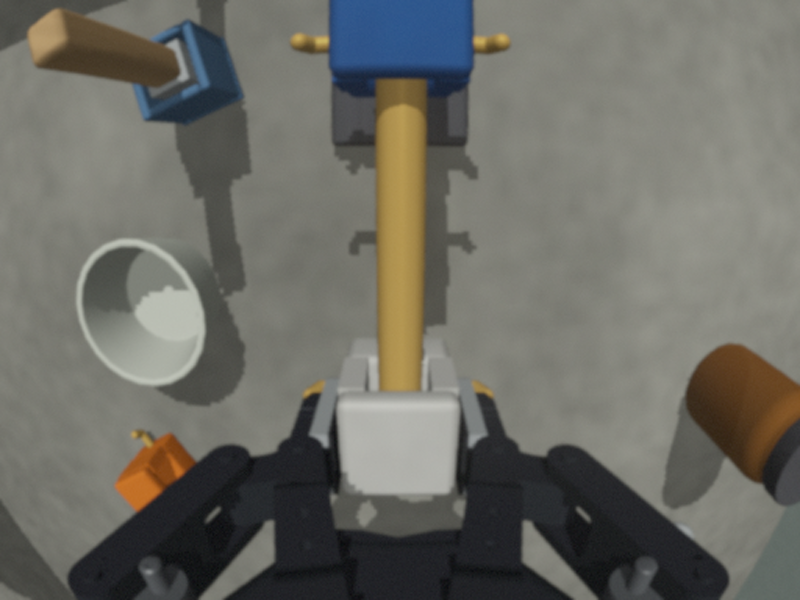

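Request:
move_arm --commands '[0,0.7,0,0,0,1,0,0,0,0.8,0,0,0,0.5,0,0,0,0.2,0,0,0.1,0,0,0,0,0,0,0,0,0,0,0]'

```text
time: 56.72
eef_pos: [0.549, 0.1442, 0.1198]
tcp_rot: [0.016, 0.707, -0.016, 0.707]
contact_force: [0.1, 0.1, 0.2]
opening: 0.415
```

Request:
move_arm --commands '[0,0,0,0,0,0,0,0,0,0,0,0,0,0,0,0,0,0,0,0,-0.6,0,0,0,-1,0,0,0,-1,0,0,0,0,0,0,0,0,0,0,0]' --jaw 60

```text
time: 57.98
eef_pos: [0.5486, 0.1447, 0.1845]
tcp_rot: [0.015, 0.707, -0.015, 0.707]
contact_force: [0.4, -0.3, -0.4]
opening: 0.702
```

```bash
python3 look.py w26
```

```text
[[0.0437, 0.999], [0.999, -0.0437]] [0.5486 0.1447 0.1845] 57.975 [ 0.4 -0.3 -0.4] 0.702
```

View pics/w26z.png

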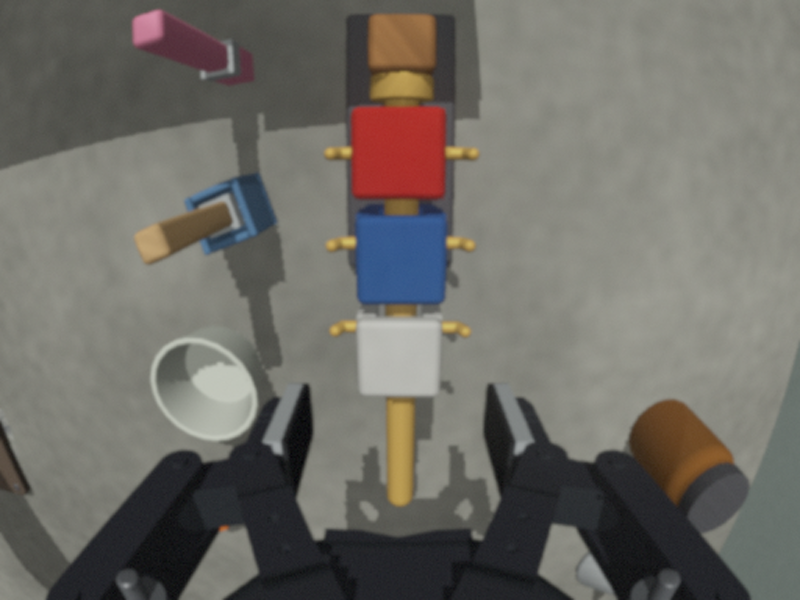

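Request:
move_arm --commands '[-0.8,-0.5,0,0,0,-1,-0.2,0,0,-1,-0.2,0,0,-1,-0.2,0,0,-1,-0.2,0,0,-1,-0.2,0,0,-1,-0.2,0,0,-1,-0.2,0,0,-1,-0.2,0,0,-1,-0.2,0,0,-1,-0.2,0,0,-1,-0.2,0,0,-1,-0.2,0,0,-1,-0.2,0,0,-1,-0.3,0,0,-1,-0.3,0,0,-1,-0.2,0,0,-0.25,0,0,0,0,0,0,0,0,0,0]'

```text
time: 60.52
eef_pos: [0.4458, -0.2692, 0.2049]
tcp_rot: [0.015, 0.707, -0.015, 0.707]
contact_force: [0.6, -0.6, -0.3]
opening: 0.703
```

Request:
move_arm --commands '[0,0,0,0,0,0,0,0]'

```text
time: 60.78
eef_pos: [0.4459, -0.2694, 0.2048]
tcp_rot: [0.015, 0.707, -0.015, 0.707]
contact_force: [0.2, -0.6, 1.3]
opening: 0.704
```

```bash
python3 look.py w27
```

```text
[[0.0428, 0.9991], [0.9991, -0.0428]] [ 0.4459 -0.2694  0.2048] 60.775 [ 0.2 -0.6  1.3] 0.704
```

View pics/w27z.png

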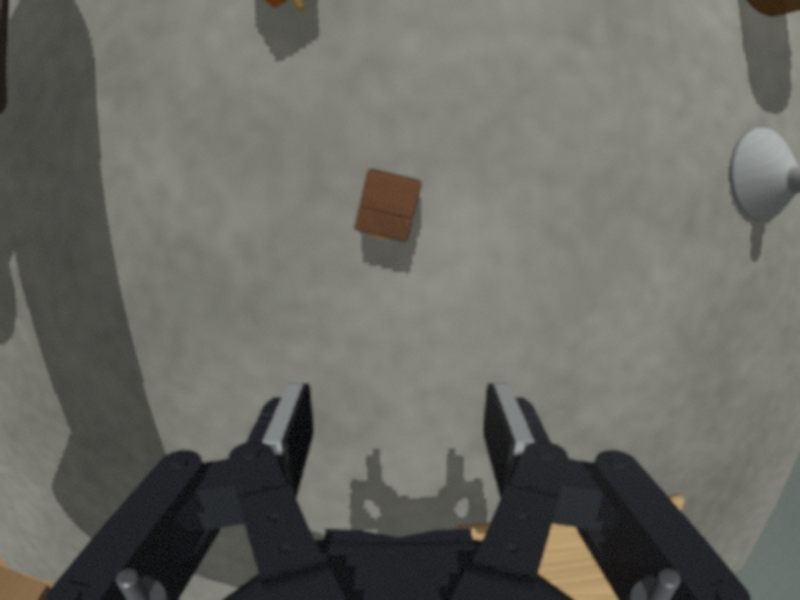

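Run:
```python
from h import *
w=np.load('w27.npz');Rm,p=w['R'],w['p'];f=1.5625
P=np.array([wonz((u/f,v/f),.037,Rm,p) for u,v in [(371,168),(422,180),(408,241),(355,230)]])
for a,b in ((0,1),(3,2),(3,0),(2,1)):
  e=P[b]-P[a]; print(np.degrees(np.arctan2(e[1],e[0])),np.linalg.norm(e))
print(P.mean(0),Rm.T@(P.mean(0)-p)/.025)
```

```text
-15.852090228315495 0.033194632419867816
-14.551403138601346 0.03516849189195313
72.52351533307746 0.041556990889166624
75.25421608880512 0.04074958571527595
[ 0.44306681 -0.22057553  0.037     ] [ 6.7124504   1.94360426 -0.19443762]
```

Request:
move_arm --commands '[0,1,-0.15,0,0,0.95,-0.11,0,0,0,0,1,0,0,0,1,0,0,0,0.6,1,0,0,0,1,0,0,0,1,0,0,0,1,0,0,0,0,0,0,0,0,0,0,0]'

```text
time: 62.2
eef_pos: [0.4418, -0.2205, 0.1058]
tcp_rot: [0.095, 0.7, -0.095, 0.701]
contact_force: [-0.5, 0.5, -0.0]
opening: 0.703
```

```bash
python3 look.py w28
```

```text
[[0.2666, 0.9638], [0.9638, -0.2666]] [ 0.4418 -0.2205  0.1058] 62.2 [-0.5  0.5 -0. ] 0.703
```

View pics/w28z.png

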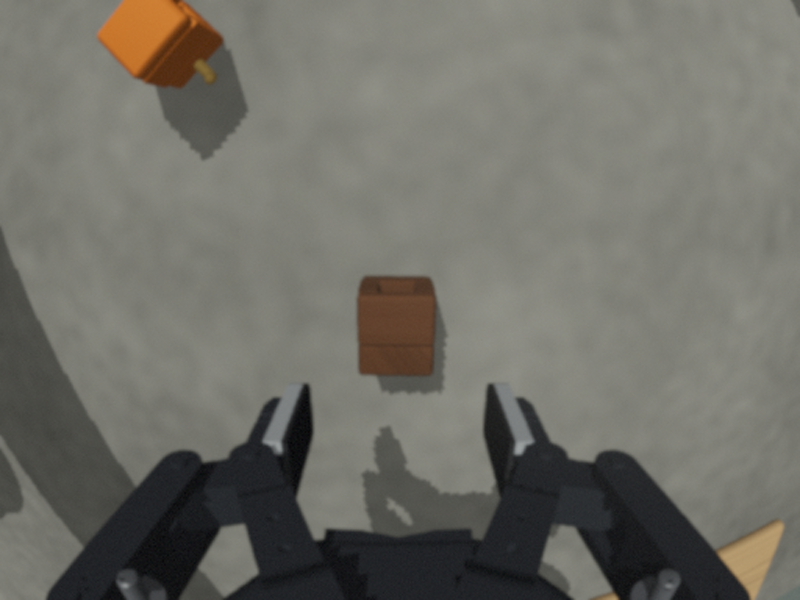

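Request:
move_arm --commands '[0.8,0.08,-0.03,0,0.8,0,0,0,0.8,0,0,0,0.6,0,0,0,0.35,0,0,0,0,0,0,0,0,0,0,0]'

```text
time: 63.12
eef_pos: [0.4417, -0.2192, 0.0218]
tcp_rot: [0.095, 0.7, -0.096, 0.701]
contact_force: [0.2, -0.2, -0.5]
opening: 0.704
```

Request:
move_arm --commands '[0,0,0,0,0,0,0,0,0,0,0,0,0,0,0,0,0,0,0,0,0,0,0,0]' --jaw 0 --force 60

```text
time: 63.88
eef_pos: [0.4418, -0.2193, 0.0219]
tcp_rot: [0.095, 0.7, -0.096, 0.701]
contact_force: [0.6, 0.6, 5.0]
opening: 0.413
```

```bash
python3 look.py w29
```

```text
[[0.2674, 0.9636], [0.9636, -0.2674]] [ 0.4418 -0.2193  0.0219] 63.875 [0.6 0.6 5. ] 0.413
```

View pics/w29z.png

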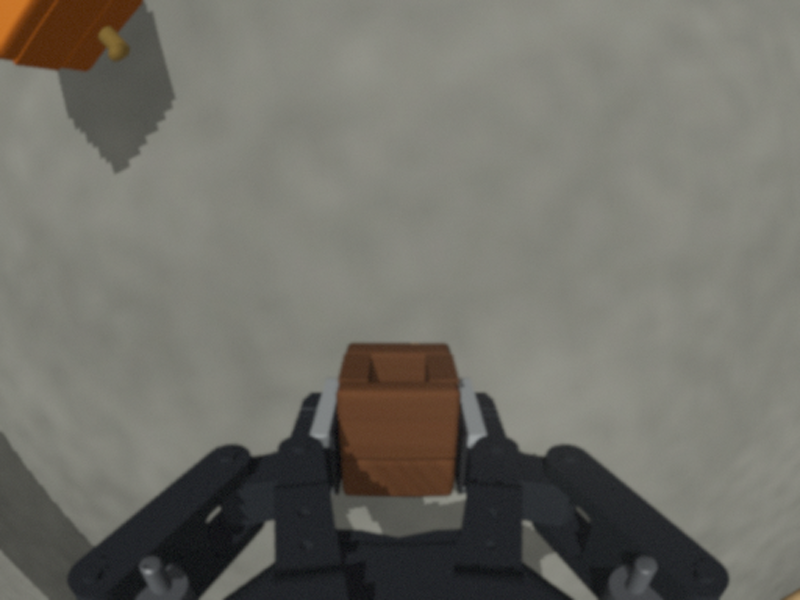

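Request:
move_arm --commands '[-0.7,0,0,0,-1,0,0,0,-1,0,0,-1,-1,0,0,-1,-0.3,0,0,-0.6,0,0.7,0.3,0,0,1,0.4,0,0,1,0.4,0,0,1,0.4,0,0,1,0.4,0,0,1,0.4,0,0,1,0.4,0,0,1,0.5,0,0,0.6,0.34,0,0,0.22,0.1,0,0,0,0,0,0,0,0,0,0,0,0,0]'

```text
time: 66.18
eef_pos: [0.5411, -0.0105, 0.121]
tcp_rot: [0.016, 0.707, -0.016, 0.707]
contact_force: [0.1, -0.5, -1.1]
opening: 0.412
```

```bash
python3 look.py w30
```

```text
[[0.0447, 0.999], [0.999, -0.0447]] [ 0.5411 -0.0105  0.121 ] 66.175 [ 0.1 -0.5 -1.1] 0.412
```

View pics/w30z.png

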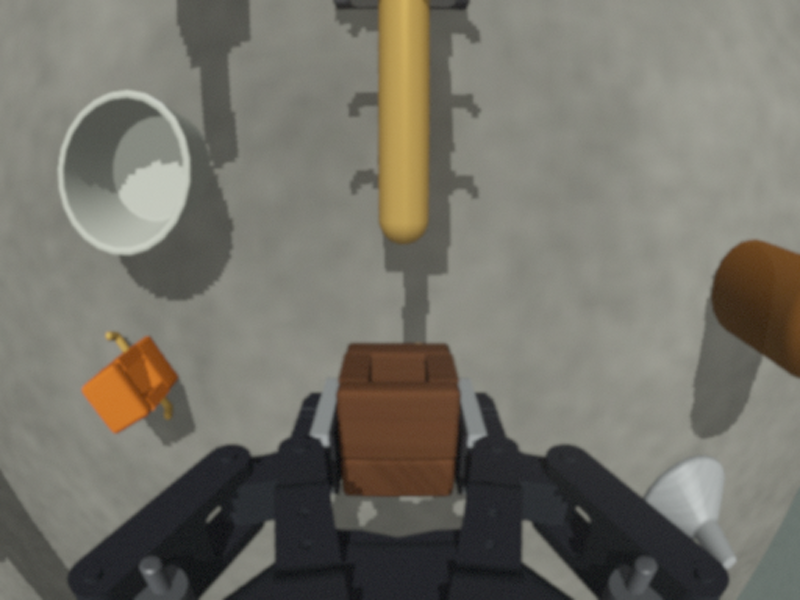

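Request:
move_arm --commands '[-0.04,0.4,0.05,0,0,0.5,0,0,0,0.3,0,0,0,0,0,0,0,0,0,0]'

```text
time: 66.85
eef_pos: [0.5439, 0.0201, 0.122]
tcp_rot: [0.015, 0.707, -0.015, 0.707]
contact_force: [0.3, 0.1, -0.9]
opening: 0.412
```

```bash
python3 look.py w31
python3 - <<'E'
from h import *
im2=snap('side','d31.png');b=cv2.resize(im2[130:250,180:300,::-1],None,fx=4.8,fy=4.8,interpolation=cv2.INTER_CUBIC)
cv2.imwrite('pics/d31z.png',b)
E
```

```text
[[0.0433, 0.9991], [0.9991, -0.0433]] [0.5439 0.0201 0.122 ] 66.85 [ 0.3  0.1 -0.9] 0.412
```

View pics/w31z.png

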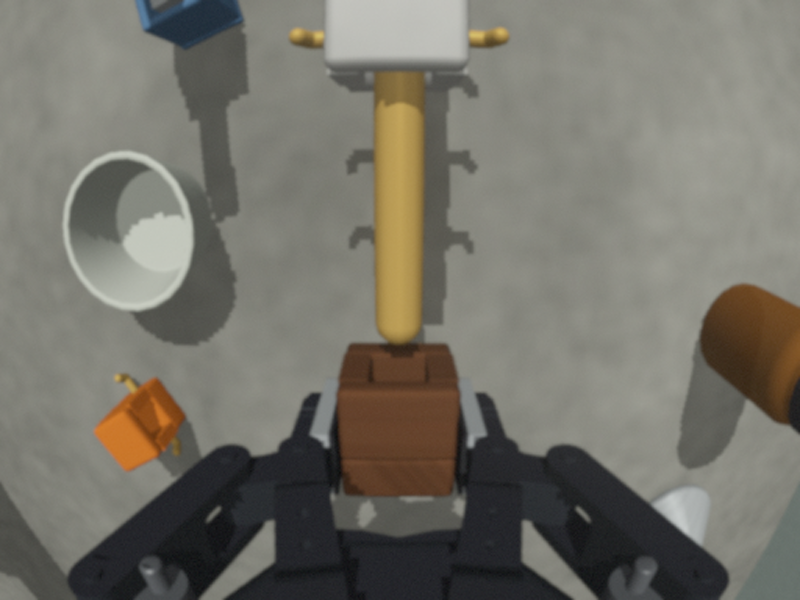

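View pics/d31z.png

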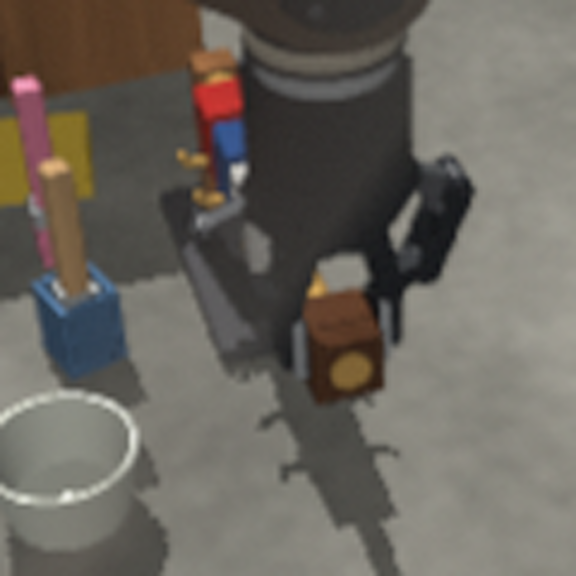

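Request:
move_arm --commands '[0,0.2,0,0,0,0.2,0,0,0,0.2,0,0,0,0.2,0,0,0,0,0,0,0,0,0,0]'

```text
time: 67.7
eef_pos: [0.5448, 0.04, 0.1221]
tcp_rot: [0.015, 0.707, -0.015, 0.707]
contact_force: [0.2, -0.4, -0.8]
opening: 0.415
```

Request:
move_arm --commands '[0,0.15,0,0,0,0.15,0,0,0,0,0,0,0,0,0,0]'

```text
time: 68.2
eef_pos: [0.5452, 0.0475, 0.1221]
tcp_rot: [0.015, 0.707, -0.015, 0.707]
contact_force: [-0.3, 0.6, -1.0]
opening: 0.412
```

Request:
move_arm --commands '[0,0.08,0,0,0,0,0,0,0,0,0,0]'

```text
time: 68.58
eef_pos: [0.5452, 0.0495, 0.1221]
tcp_rot: [0.015, 0.707, -0.015, 0.707]
contact_force: [-0.8, -0.6, -0.9]
opening: 0.414
```

Request:
move_arm --commands '[0,0.06,0,0,0,0,0,0,0,0,0,0]'

```text
time: 68.95
eef_pos: [0.5453, 0.051, 0.1221]
tcp_rot: [0.015, 0.707, -0.015, 0.707]
contact_force: [-0.1, -0.3, -0.6]
opening: 0.415
```

Request:
move_arm --commands '[0,0.06,0,0,0,0,0,0,0,0,0,0]'

```text
time: 69.32
eef_pos: [0.5453, 0.0525, 0.1221]
tcp_rot: [0.015, 0.707, -0.015, 0.707]
contact_force: [-0.4, 0.3, -0.4]
opening: 0.41
```

Request:
move_arm --commands '[0,0.06,0,0,0,0,0,0,0,0,0,0]'

```text
time: 69.7
eef_pos: [0.5454, 0.0529, 0.1221]
tcp_rot: [0.015, 0.707, -0.016, 0.707]
contact_force: [-1.1, -5.2, -0.2]
opening: 0.414
```

```bash
python3 look.py w32
```

```text
[[0.0433, 0.9991], [0.9991, -0.0433]] [0.5454 0.0529 0.1221] 69.7 [-1.1 -5.2 -0.2] 0.414
```

View pics/w32z.png

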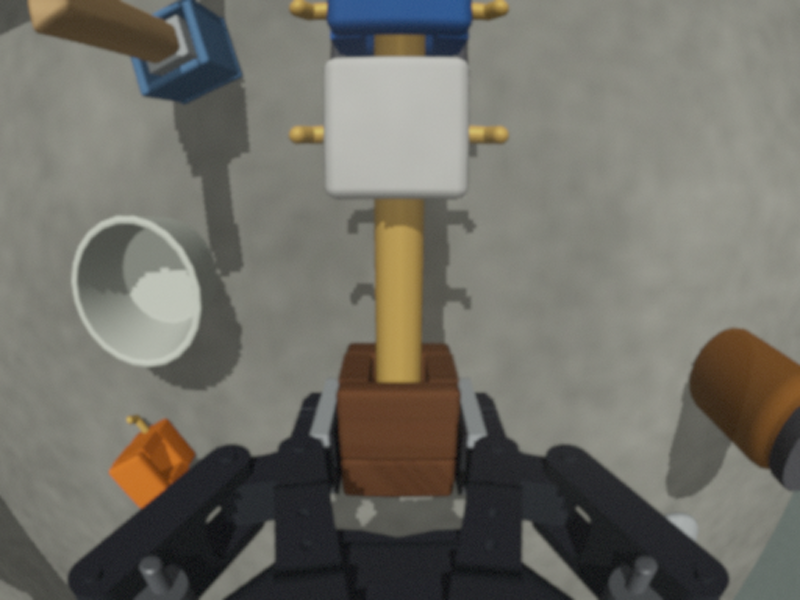

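Request:
move_arm --commands '[0,0.06,0,0,0,0,0,0,0.07,0,0,0,0,0,0,0,0,0,0,0]'

```text
time: 70.38
eef_pos: [0.546, 0.053, 0.1208]
tcp_rot: [0.013, 0.707, -0.017, 0.707]
contact_force: [-1.5, -9.3, 0.2]
opening: 0.413
```

Request:
move_arm --commands '[0,0,0,0,0,0,0,0,0,0,0,0,0,0,0,0,0,0,0,0,-0.6,0,0,0,-1,0,0,0,-1,0,0,0,0,-0.5,0,0,0,0,0,0,0,0,0,0]' --jaw 60

```text
time: 71.75
eef_pos: [0.5442, 0.0427, 0.184]
tcp_rot: [0.016, 0.708, -0.016, 0.706]
contact_force: [0.2, 0.5, 0.2]
opening: 0.702
```

```bash
python3 look.py w33
python3 - <<'E'
from h import *
im2=snap('side','d33.png');b=cv2.resize(im2[110:260,150:310,::-1],None,fx=4.,fy=4.,interpolation=cv2.INTER_CUBIC)
cv2.imwrite('pics/d33z.png',b[:600])
E
```

```text
[[0.0445, 0.999], [0.999, -0.0445]] [0.5442 0.0427 0.184 ] 71.75 [0.2 0.5 0.2] 0.702
```

View pics/w33z.png

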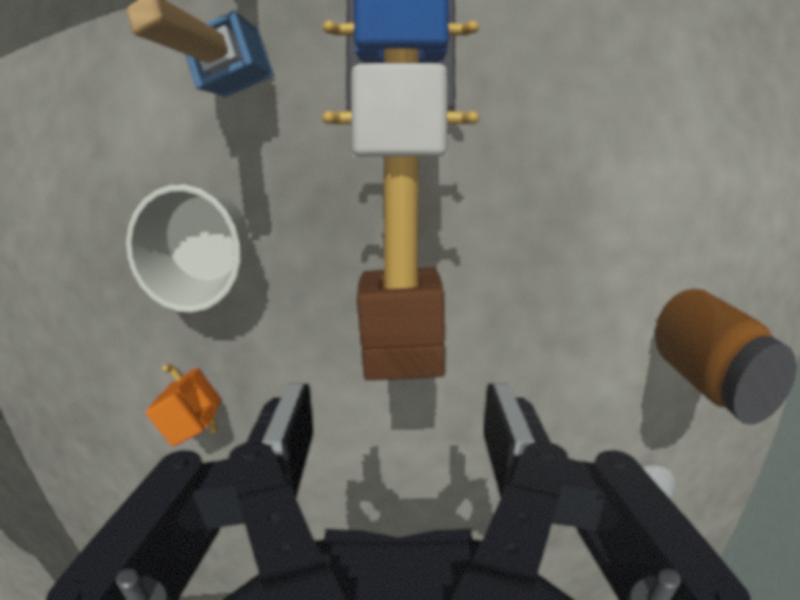

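View pics/d33z.png

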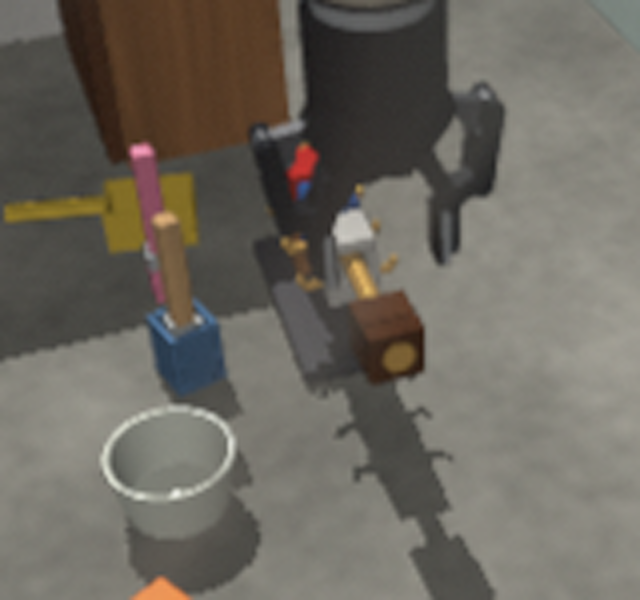

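The cap looks slightly yawed, so I'll nudge its closed face with shut fingers to make sure it is fully on.

Request:
move_arm --commands '[0,-1,0,0,0,-1,0,0,0,-0.2,0,0,0,0,0,0,0,0,0,0,0,0,0,0,1,0,0,0,1,0,0,0,0.4,0,0,0,0,0,0,0,0,0,0,0]' --jaw 0

```text
time: 73.22
eef_pos: [0.5434, -0.0121, 0.1265]
tcp_rot: [0.015, 0.706, -0.016, 0.708]
contact_force: [-0.4, 0.2, 0.6]
opening: 0.0
```

```bash
python3 look.py w34
python3 - <<'E'
from h import *
w=np.load('w33.npz');Rm,p=w['R'],w['p'];f=1.5625
for uv in [(365,380),(444,376)]: print(wonz((uv[0]/f,uv[1]/f),.135,Rm,p))
for uv in [(358,290),(443,290)]: print(wonz((uv[0]/f,uv[1]/f),.135,Rm,p))
E
```

```text
[[0.0436, 0.999], [0.999, -0.0436]] [ 0.5434 -0.0121  0.1265] 73.225 [-0.4  0.2  0.6] 0.0
[0.53016896 0.03035298 0.135     ]
[0.56452475 0.0308337  0.135     ]
[0.53016668 0.07124872 0.135     ]
[0.5644029  0.06979779 0.135     ]
```

View pics/w34z.png

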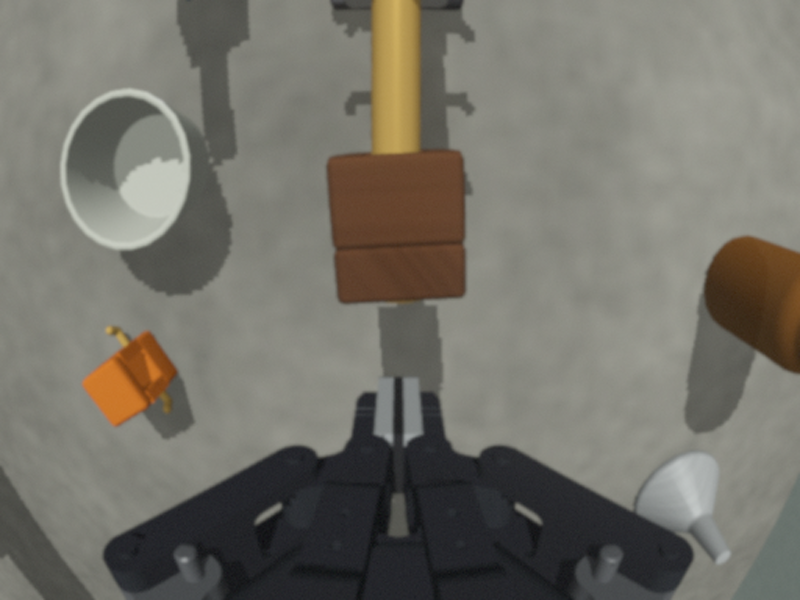

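Request:
move_arm --commands '[0,0.5,0,0,0,0.4,0,0,0,0.2,0,0,0,0,0,0,0,0,0,0]'

```text
time: 73.9
eef_pos: [0.5437, 0.0155, 0.1253]
tcp_rot: [0.015, 0.707, -0.015, 0.707]
contact_force: [-0.2, 0.2, -0.7]
opening: -0.002
```

Request:
move_arm --commands '[0,0.1,0,0,0,0,0,0,0,0,0,0]'

```text
time: 74.28
eef_pos: [0.5438, 0.0179, 0.1253]
tcp_rot: [0.016, 0.707, -0.016, 0.707]
contact_force: [-0.0, -0.2, -0.1]
opening: 0.0
```

Request:
move_arm --commands '[0,0.07,0,0,0,0,0,0,0,0,0,0]'

```text
time: 74.65
eef_pos: [0.5439, 0.0197, 0.1253]
tcp_rot: [0.015, 0.707, -0.015, 0.707]
contact_force: [-0.0, 0.6, 0.2]
opening: 0.0
```

Request:
move_arm --commands '[0,0.06,0,0,0,0,0,0,0,0,0,0]'

```text
time: 75.03
eef_pos: [0.544, 0.0205, 0.1256]
tcp_rot: [0.015, 0.707, -0.016, 0.707]
contact_force: [-1.5, -4.8, 1.6]
opening: 0.001
```

Request:
move_arm --commands '[0,0.06,0,0,0,0,0,0,0,0,0,0]'

```text
time: 75.4
eef_pos: [0.5439, 0.0207, 0.1257]
tcp_rot: [0.014, 0.707, -0.017, 0.707]
contact_force: [-2.1, -9.4, 3.2]
opening: -0.001
```

Request:
move_arm --commands '[0,-0.3,0,0,0,-0.8,0,0,0,-1,0,0,0,-1,0,0,-1,-1,0,0,-1,-1,0,0,-1,-1,0,0,-1,-1,0,0,0,-1,0,0,0,-1,0,0,0,-1,0,0,0,0,0,0,0,0,0,0]'

```text
time: 77.03
eef_pos: [0.5328, -0.2294, 0.225]
tcp_rot: [0.016, 0.707, -0.015, 0.707]
contact_force: [-0.7, -0.0, 0.4]
opening: 0.001
```

Run:
```python
from h import *
im=snap('scene','sF.png');im2=snap('side','dF.png')
cv2.imwrite('pics/sFz.png',cv2.resize(im[120:270,160:410,::-1],None,fx=3.2,fy=3.2,interpolation=cv2.INTER_CUBIC))
cv2.imwrite('pics/dFz.png',cv2.resize(im2[110:260,150:310,::-1],None,fx=4.,fy=4.,interpolation=cv2.INTER_CUBIC))
print(ctrl.get_state()['time'],ctrl.get_state()['eef_pos'])
```

```text
77.125 [ 0.53298912 -0.2288515   0.22517648]
```

View pics/sFz.png

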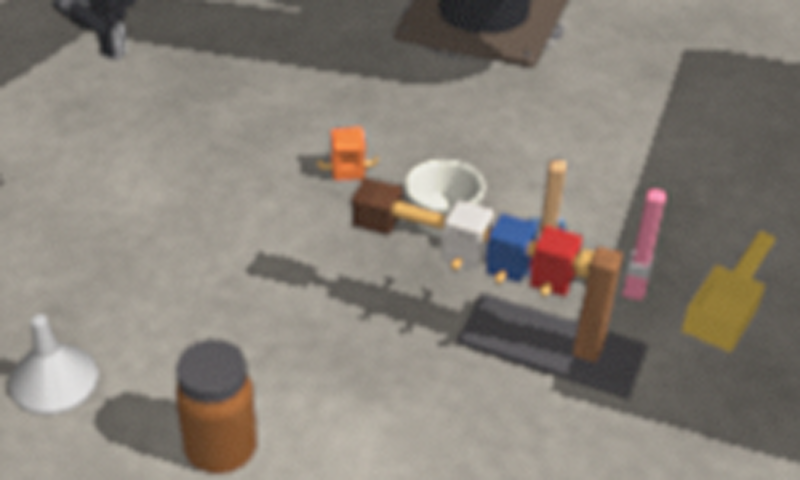

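View pics/dFz.png

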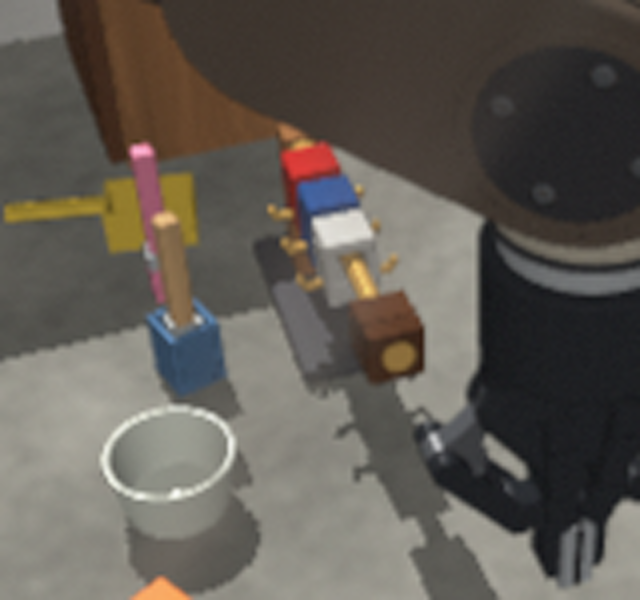

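All in place, and the arm is clear. Handing in.

```bash
python3 -c "
from plant import ctrl
print(ctrl.sign_off())"
```

```text
the job is handed in; nothing more can be done
None
```

The hanging rail is together, and I handed the job in at about 77 s on the robot's clock.

- **Brush:** I dipped the tip in the ramekin to about 6 mm above the counter. I then dabbed it on the rail about 20 mm from the free end, with 4–9 N of contact, and stood it back upright in its pot.
- **Carriers:** Yellow and green were absent. I threaded red, blue and white in that order, with red nearest the post.
- **End cap:** I pushed it on until it met about 9 N. A second push on its closed face with shut fingers met about 9 N and moved it no further. Before that push its back edge measured at y = 0.0306 m, against about 0.030 m expected for fully on.

**Last checks:** The final scene and side pictures show the order post, red, blue, white, cap, with the brush and ramekin upright. The jar, funnel, scoop, pink brush and orange carrier look untouched, and the arm is clear.

- **Ramekin:** It was knocked a few centimetres aside partway through, after the dip and while the arm was not near it. I left it where it ended up.
- **Cap angle:** The cap sits turned about 3° on the rail, within its hole clearance.
- **Wrist camera:** It read about 2 mm off sideways against the fingers, so I corrected for that.

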